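# Load the UV curing box with freshly cast resin blocks

### The job

Post-cure the resin insect blocks that lie on the mat: raise the amber cover of the UV curing box, unhook the wire basket from the hanger (lift it clear over the upturned prong tips before drawing it away), set it level on the chamber floor and lay every block from the mat flat and right way up on the basket floor, none touching another. Then lower the cover gently, without letting it slam, until it is fully shut, and after that press the green start button and let go; leave the other things on the bench where they are.

Things in the scene. Friction and masses are not known exactly. Their poses are not given: they have to be found in the camera images.
- uv_box: UV curing box, white housing fixed to the bench, 208 mm deep (x), 280 mm wide (y), rim 95 mm above the bench; origin at bench level under the centre of its chamber, x axis away from its front, z up. On the -y side of the chamber a grey control strip 64 mm wide carries the start button. The chamber is open at the top when the cover is up: 188 mm (x) by 196 mm (y), walls 10 mm thick and 50 mm high above its floor
- chamber (a point): centre of the chamber floor, 45 mm above the bench; axes as the UV box
- cover (a joint): hinge of the amber see-through cover at the back (+x) of the box: 0 shut, grows as it opens, stop at 1.65 rad. The cover is 208 x 216 mm, 28 mm tall, 0.32 kg. Its hinge is slightly stiff (about 0.06 N m): let go below about 1.0 rad it falls shut and slams, above about 1.3 rad it stays up
- cover_hinge (a point): middle of the cover's hinge axis, which runs along the UV box's y axis; 106 mm behind the chamber centre and 96 mm above the bench; axes as the UV box
- cover_handle (a point): middle of the cover's grip bar: a black round bar, 12 mm thick, free for about 112 mm along the box's y axis between its two studs, standing 36 mm (to its centre) above the top of the cover. With the cover shut it lies 196 mm in front of and 64 mm above the hinge axis and turns with the cover about it; axes turn with the cover
- start (a joint): green round start button, 26 mm across, in a black housing on the control strip: 0 at rest, 0.006 m fully down (about 4 N), springs back. It counts as pressed from 0.004 m
- start_top (a point): centre of the button's top face; press straight down
- hanger: steel hanger stand fixed to the bench; base plate 195 x 170 x 10 mm, two posts 58 mm to either side of its middle and 100 mm behind the cradle. Each post bends forward (-x) and down into a V-shaped cradle and then steeply up to a tip; rods 8 to 9 mm thick. Origin at bench level under the cradle; x from the prongs back to the posts, z up
- cradle (a point): where the centre of the basket's grip rests when hung, midway between the two prongs, 192 mm above the bench; axes as the hanger
- prong_tip (a point): level and line of the two prong tips, midway between them (the tips stand 58 mm to either side along y): 239 mm above the bench, 33 mm in front of the cradle, so the hung grip bar must rise at least 52 mm before it can be drawn away in front; axes as the hanger
- basket: shallow steel wire basket, 172 mm (x) by 172 mm (y; 187 mm over the bail's legs), walls 32 mm high and 3 mm thick, floor 3 mm thick (its upper face is 3 mm above the origin); two crossed ribs, 7 mm high and 7 mm thick, divide the floor along its middle lines into four bays of about 79 x 79 mm; 0.35 kg with its bail; origin at the centre of its underside, z up. At the start it hangs by its bail on both prongs, its underside about 77 mm above the bench
- bail (a joint): angle of the basket's wire bail, which pivots freely on the rim about the basket's y axis: 0 standing upright (as hung), +-1.5 folded down on the rim to either side; let go over a standing basket it falls to one side by itself, inside the basket's outline
- bail_grip (a point): middle of the bail's black sleeve: a round grip 12 mm thick and 60 mm long along the basket's y axis, 83 mm from the bail's pivots, which are at the rim; so 115 mm above the basket's underside when the bail stands
- block_a: clear resin block with an insect cast in it, 70 mm long, 34 mm wide, 22 mm high; origin at the centre of its underside, y along its length, x across its width, z up
- block_b: clear resin block with an insect cast in it, 64 mm long, 36 mm wide, 17 mm high; origin at the centre of its underside, y along its length, x across its width, z up
- block_c: clear resin block with an insect cast in it, 70 mm long, 34 mm wide, 22 mm high; origin at the centre of its underside, y along its length, x across its width, z up
- block_d: clear resin block with an insect cast in it, 64 mm long, 36 mm wide, 17 mm high; origin at the centre of its underside, y along its length, x across its width, z up
- mat: thin blue-grey casting mat fixed on the bench, 270 (x) x 220 (y) x 2 mm, on which the blocks lie at the start; origin at the centre of its underside
- tape: roll of tape, 96 mm across, 25 mm high; bystander
- cast_disc: clear resin disc with a winged insect, 67 mm across, 24 mm high, standing on the bench apart from the mat; not to be cured; bystander
- marker: black and white marker pen, 135 mm long; bystander
- shears: scissors with blue handles, 222 mm long; bystander
- tweezers: steel forceps, 118 mm long; bystander
There are look-alikes about, which are no part of the job. What is shaped like the block_b but purple is not meant.

How it is judged:
By the outcome, as a careful person would: the job done as asked, in the order asked, and still so for the second after the job is handed in, with the robot touching nothing.
Of block_a, block_b, block_c, block_d only 2 to 4 are there at a start; the rules pass over those that are not, and their reading is None.
At some moment in a run one of block_a, block_b, block_c, block_d may be knocked a few centimetres aside while the robot is not near it.
It also fails if it takes over 210 s, if anything falls off the work surface, if the arm or the gripper's body presses on something with over 40 N, if the wrist force passes 120 N, or if a joint passes its speed limit or range.

### The arm

A 6-joint arm with a two-finger parallel gripper is mounted at the origin on a cart in front of the work surface, level with it; the furniture and walls round the work are solid. World frame = base frame: x ahead of the robot, y to its left, z up, the work surface at z = 0. Lengths are in mm, angles in rad, forces in N, time in s.
With the tool pointing down it reaches from about 400 to 925 mm from the base axis. Payload 12.5 kg.
Tool frame: the origin (TCP) lies where the fingers leave the gripper's body, on its centre line; the fingertips stand 78 mm ahead of it and the grasp point (between the pads) lies 59 mm ahead of it; z points along the fingers, y is the direction in which the jaws open and shut (so a half turn about z gives the same grasp; the last joint's range is limited). The gripper opens to 95 mm and grips with 3 to 60 N. Pads are 20 mm wide; open, the fingers measure 119 mm over their backs; the gripper's body (75 mm by 180 mm) begins 59 mm behind the grasp point.
Start: joints at [1.061, 0.491, 1.559, -0, 1.092, -0.106], TCP at [245.554, 574.753, 292.261] pointing down, gripper open.
Joint ranges: [-3.1, 3.1], [-0.84, 2.19], [0.05, 2.79], [-1.13, 4.28], [0.06, 2.93], [-2.69, 2.69]. Speed limits (rad/s): [2.22, 2.22, 2.79, 3.14, 3.14, 3.14].

### API

Orientations are given as [roll, pitch, yaw] about the fixed x, y, z axes, in that order (R = Rz(yaw) Ry(pitch) Rx(roll)).
In Python, from cell import env, viewer, ticket, search_frame gives the robot as it stands.
- The arm moves only by the shell command python3 -m inch 'ROWS'. ROWS is a JSON object of lists of equal length, an entry for each row: "hand": the opening, from 0 (shut) to 1 (fully open); "delta_pos": the shift along the tool's x, y, z in cm, a list of three; "turn": the turn about the tool's z in rad. A call has 1 to 20 rows; each row shifts and turns the commanded pose from where the row before left it, along the tool's axes as they then stand; what a row does not reach is not made up. A row lasts 1/10 s, in which the tool goes at most 50 mm and 8.59 degrees, less where a joint would pass 70% of its speed; a pose out of reach is approached as far as the arm can. A call is refused whole if a number of a shift passes 5 or a number of a turn 0.15, either way. A call with a gripper value outside its range is refused whole. The fingers move at their own pace and stop on an object; the grip force is fixed at half the most. Time passes only in rows, so rows that do not move let the fingers close. It gives the time, the measured TCP pose, the force and the opening at its end, in the units of the state.
- env.state(): the state, without advancing time (a new reading comes with each control period).
- viewer.read_camera(name): name is "scene" or "top" or "wrist"; returns (picture, depth): 480x640x3 uint8, blue, green, red; 480x640 float32, mm along the optical axis (not along the pixel's ray), 0 where there is no reading.
- viewer.get_calibration(name): a dict with "fx", "fy", "cx", "cy" (pixels), "T" (4x4, takes a point from camera to world coordinates). Camera axes: x right, y down, z forward; pixel columns grow to the right and rows downward; lengths in mm; the calibration is good to about 2 mm. A picture is of the moment at which its call begins: read the wrist's pose just before it. get_calibration takes no time and is no camera call; for the wrist camera it gives the pose at the moment of the call.
- ticket.job_done(): hands the job in, once; it reports no verdict.
Trained networks look in the newest picture that a camera, given by its name, has taken for a name from the list of things; names that differ only in an ending like _2 or _b are one class to them, and where a whole thing is asked for, a point or a joint stands for the part that bears it (a point fixed in the world has none). Each returns a list of dicts, best first, with "p" (0 to 1); they miss things now and then, are a little off and sometimes report something else, mostly with a low value. They report only what shows in the picture. A call takes as long as a camera call. They do not tell look-alikes from the thing itself.
- search_frame(camera, label): "centre" ([column, row] in pixels, amid what is visible of it).
The state is a dict: "t": time; "joints": joint angles; "qvel": joint speeds; "tau": joint torques, N m; "eef_pos": TCP position; "tcp_rot": TCP orientation; "ft_force": force on the tool from outside, world axes, zero at the start; "moment": the same for the moment, N m; "opening": opening from 0.0 (shut) to 1.0 (fully open).
Only numpy, scipy, OpenCV 4.12 (cv2) and the standard library are available. Lean on these libraries where they do the work, as an engineer would, in place of code of your own. Each camera call takes 0.05 s, during which the arm holds its last target.

## Working session

There is one attempt and no reset: what is moved stays moved. The work goes in short steps, Python scripts to look and compute and a shell command to move; the robot and the scene stay as the last step left them, time stands still between calls to the robot, and variables do not carry over. Pictures are saved under pics/ and viewed, and the job is handed in when it is done.

```bash
ls; mkdir -p pics
cat > h.py <<'E'
import numpy as np, cv2
from cell import env, viewer, ticket, search_frame
def cam(n,save=None):
    T=viewer.get_calibration(n); p,d=viewer.read_camera(n)
    if save: cv2.imwrite('pics/'+save,p)
    return p,d,T
def pt(c,d,u,v,z=None):
    T=np.array(c['T']); r=np.array([(u-c['cx'])/c['fx'],(v-c['cy'])/c['fy'],1])
    if z is None: return T[:3,:3]@(r*d[int(round(v)),int(round(u))])+T[:3,3]
    w=T[:3,:3]@r; return T[:3,3]+w*(z-T[2,3])/w[2]
def px(c,P):
    T=np.array(c['T']); q=T[:3,:3].T@(np.array(P)-T[:3,3]); return [c['fx']*q[0]/q[2]+c['cx'],c['fy']*q[1]/q[2]+c['cy']]
def st():
    s=env.state(); print({k:np.round(s[k],3).tolist() for k in('t','joints','eef_pos','tcp_rot','ft_force','opening')})
E
python3 - <<'E'
from h import *
st()
for n in('scene','top'):
    p,d,c=cam(n,n+'0.png'); print(n,np.round(c['T'],3).tolist(),c['fx'])
    for l in('uv_box','cover_handle','start_top','hanger','basket','bail_grip','block_a','block_b','mat'):
        print(l,[(np.round(x['centre']).tolist(),round(x['p'],2)) for x in search_frame(n,l)])
E
```

```text
pics
{'t': 0.0, 'joints': [1.061, 0.492, 1.559, 0.0, 1.092, -0.106], 'eef_pos': [245.494, 574.598, 291.664], 'tcp_rot': [-3.14, -0.0, 2.738], 'ft_force': [0.705, 0.082, 0.413], 'opening': 0.998}
scene [[0.857, -0.377, 0.352, 109.173], [-0.515, -0.622, 0.589, -850.588], [-0.003, -0.686, -0.727, 1187.771], [0.0, 0.0, 0.0, 1.0]] 454.6820629126282
uv_box [([331.0, 332.0], 0.56), ([283.0, 272.0], 0.32)]
cover_handle [([322.0, 315.0], 0.94), ([254.0, 211.0], 0.48)]
start_top [([339.0, 238.0], 0.65), ([330.0, 330.0], 0.42), ([290.0, 250.0], 0.21)]
hanger [([260.0, 229.0], 0.57)]
basket [([256.0, 211.0], 0.72)]
bail_grip [([243.0, 188.0], 0.5)]
block_a [([312.0, 268.0], 0.75), ([255.0, 259.0], 0.65), ([400.0, 328.0], 0.51), ([263.0, 286.0], 0.49), ([287.0, 250.0], 0.45), ([409.0, 271.0], 0.45)]
block_b [([312.0, 268.0], 0.75), ([255.0, 259.0], 0.65), ([400.0, 328.0], 0.51), ([263.0, 286.0], 0.49), ([287.0, 250.0], 0.45), ([409.0, 271.0], 0.45)]
mat [([283.0, 269.0], 0.82)]
top [[0.001, -0.981, 0.193, 294.62], [-1.0, 0.0, 0.006, -14.698], [-0.005, -0.193, -0.981, 1792.512], [0.0, 0.0, 0.0, 1.0]] 520.2012057546074
uv_box [([396.0, 283.0], 0.85)]
cover_handle [([385.0, 282.0], 0.68), ([211.0, 279.0], 0.19)]
start_top [([387.0, 284.0], 0.74), ([431.0, 262.0], 0.38)]
hanger [([231.0, 277.0], 0.78), ([220.0, 277.0], 0.69)]
basket [([227.0, 281.0], 0.64)]
bail_grip [([221.0, 277.0], 0.53)]
block_a [([281.0, 263.0], 0.66), ([412.0, 222.0], 0.6), ([314.0, 256.0], 0.57), ([362.0, 182.0], 0.53), ([308.0, 306.0], 0.5), ([276.0, 295.0], 0.47)]
block_b [([281.0, 263.0], 0.66), ([412.0, 222.0], 0.6), ([314.0, 256.0], 0.57), ([362.0, 182.0], 0.53), ([308.0, 306.0], 0.5), ([276.0, 295.0], 0.47)]
mat [([293.0, 282.0], 0.85), ([281.0, 263.0], 0.72), ([228.0, 280.0], 0.42), ([169.0, 308.0], 0.19)]
```

View pics/scene0.png

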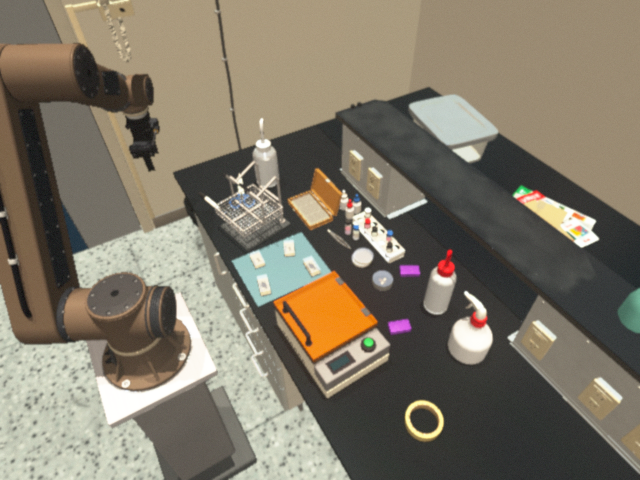

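View pics/top0.png

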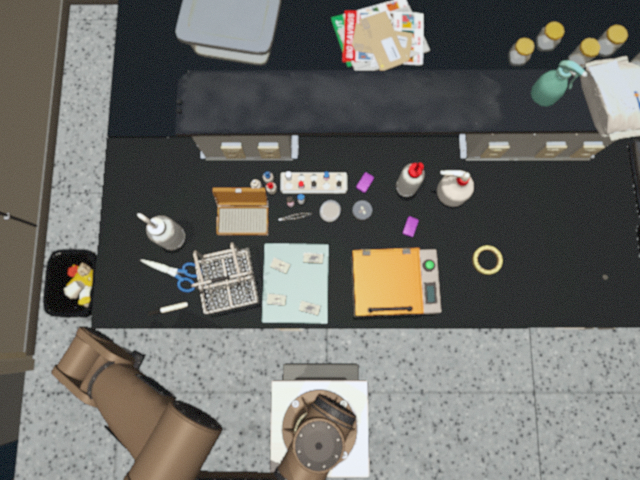

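Run:
```python
import cv2
p=cv2.imread('pics/top0.png');cv2.imwrite('pics/top0c.png',cv2.resize(p[170:350,160:460],(800,480),interpolation=cv2.INTER_CUBIC))
p=cv2.imread('pics/scene0.png');cv2.imwrite('pics/scene0c.png',cv2.resize(p[150:390,200:440],(600,600),interpolation=cv2.INTER_CUBIC))
```

```text
(no output)
```

View pics/top0c.png

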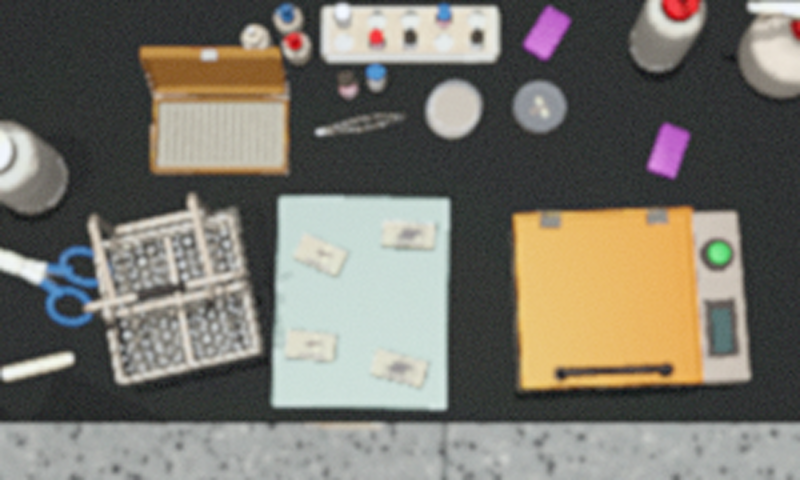

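View pics/scene0c.png

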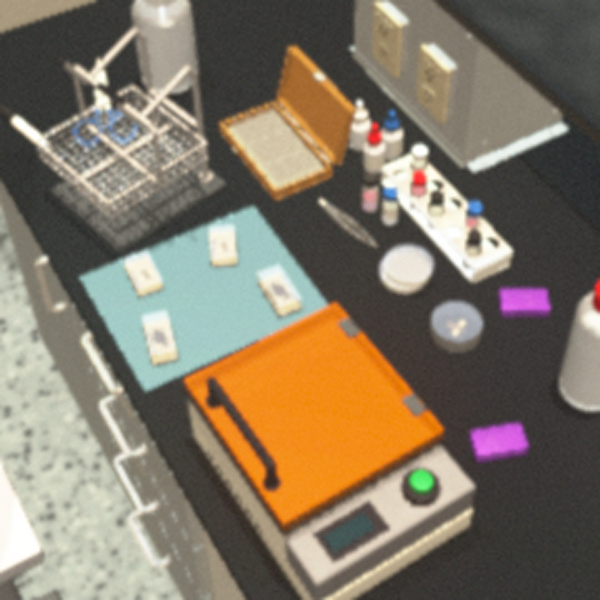

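The mat holds four pale blocks with insects, at top-view pixels (280,265), (313,258), (276,299) and (310,308). The purple look-alikes at (366,182) and (411,227) are not meant, and the disc at (362,210) is a bystander. Next I compute the geometry.

Run:
```python
from h import *
for n,l in(('top',[(280,265,20),(313,258,24),(276,299,20),(310,308,24),(353,250,123),(421,249,123),(354,315,123),(423,314,123),(429,265,105)]),):
    p,d,c=cam(n)
    for u,v,z in l: print(u,v,pt(c,d,u,v,z).round(),pt(c,d,u,v).round())
p,d,c=cam('scene')
# black bar ends & bail grip in scene
for u,v in((286,306),(309,341),(368,343),(234,183)): print('scene',u,v,pt(c,d,u,v).round(),)
# point cloud of bar in box area: height map
for n in('top','scene'):
    p,d,c=cam(n); v,u=np.mgrid[0:480,0:640]; T=np.array(c['T'])
    X=np.stack([(u-c['cx'])/c['fx']*d,(v-c['cy'])/c['fy']*d,d],-1)@T[:3,:3].T+T[:3,3]
    np.savez(n+'.npz',X=X,p=p,d=d)
    m=(d>0)&(X[...,0]>400)&(X[...,0]<560)&(X[...,1]<0)&(X[...,1]>-450)&(X[...,2]>140)&(X[...,2]<180)
    print(n,m.sum(),X[m].mean(0),X[m].min(0),X[m].max(0))
```

```text
280 265 [537. 134.  20.] [537. 134.  18.]
313 258 [560.  21.  24.] [561.  21.  20.]
276 299 [420. 146.  20.] [421. 147.  10.]
310 308 [390.  30.  24.] [390.  30.  20.]
353 250 [ 572. -111.  123.] [ 592. -118.    2.]
421 249 [ 575. -332.  123.] [ 596. -356.   -2.]
354 315 [ 363. -112.  123.] [ 367. -118.   24.]
423 314 [ 366. -331.  123.] [ 371. -353.    7.]
429 265 [ 525. -360.  105.] [ 525. -359.  107.]
scene 286 306 [ 377. -175.  160.]
scene 309 341 [ 382. -293.  143.]
scene 368 343 [ 521. -364.  113.]
scene 234 183 [451. 352. 186.]<stdin>:14: RuntimeWarning: Mean of empty slice.
  ret = um.true_divide(
Traceback (most recent call last):
ValueError: zero-size array to reduction operation minimum which has no identity
```

```bash
python3 -m inch '{"hand":[1,1,1,1,1,1,1,1,1,1,1],"delta_pos":[[0,0,-4],[0,0,-4],[0,0,-4],[0,0,-2],[0,0,0],[0,0,0],[0,0,0],[0,0,0],[0,0,0],[0,0,0],[0,0,0]],"turn":[0.14,0.14,0.14,0.14,0.14,0.14,0.14,0.14,0.047,0,0]}'; python3 -c "
from h import *
st(); cam('wrist','w1.png'); print(np.round(viewer.get_calibration('wrist')['T'],3).tolist())"
```

```text
t: 2.25
eef_pos: [245.5, 574.7, 432.3]
tcp_rot: [3.142, -0.0, 1.573]
ft_force: [-0.9, -0.2, 0.3]
opening: 1.0
{'t': 2.25, 'joints': [1.061, 0.391, 1.351, 0.0, 1.399, 1.06], 'eef_pos': [245.538, 574.732, 432.253], 'tcp_rot': [3.142, -0.0, 1.573], 'ft_force': [-0.939, -0.212, 0.277], 'opening': 1.0}
[[1.0, -0.0, -0.0, 245.096], [-0.0, -0.96, -0.279, 654.773], [-0.0, 0.279, -0.96, 524.187], [0.0, 0.0, 0.0, 1.0]]
```

```bash
python3 -m inch '{"hand":[1,1,1,1,1,1,1,1],"delta_pos":[[-3,3,0],[-3,3,0],[-3,3,0],[-3,3,0],[-3,3,0],[-3,3,0],[-3,3,0],[-3,0,0]],"turn":[0,0,0,0,0,0,0,0]}'; python3 -c "
from h import *
st(); p,d,c=cam('wrist','w2.png');np.savez('w2.npz',p=p,d=d,T=c['T'],k=[c['fx'],c['fy'],c['cx'],c['cy']])"
```

```text
t: 3.1
eef_pos: [458.2, 333.1, 431.5]
tcp_rot: [-3.142, 0.0, 1.57]
ft_force: [0.6, -0.2, -1.8]
opening: 1.003
{'t': 3.1, 'joints': [0.512, 0.296, 1.496, -0.0, 1.35, 0.513], 'eef_pos': [458.181, 333.067, 431.483], 'tcp_rot': [-3.142, 0.0, 1.57], 'ft_force': [0.553, -0.215, -1.778], 'opening': 1.003}
```

View pics/w2.png

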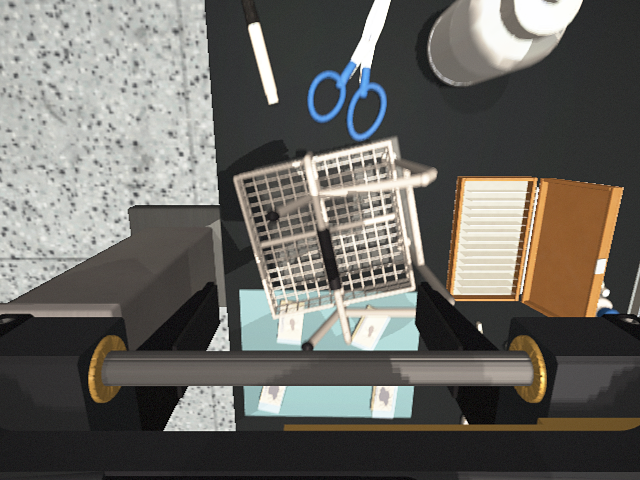

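Wrist view: the basket hangs with its black sleeve running from (320,228) to (339,290), and the black prong tips are at (272,215) and (307,347). Pen and shears stand at the top of the picture.

Run:
```python
from h import *
f=np.load('w2.npz'); k=f['k']; c=dict(fx=k[0],fy=k[1],cx=k[2],cy=k[3],T=f['T']); d=f['d']; p=f['p']
# sleeve mask: dark pixels in roi with z 180..205
v,u=np.mgrid[0:480,0:640]; T=c['T']
X=np.stack([(u-c['cx'])/c['fx']*d,(v-c['cy'])/c['fy']*d,d],-1)@T[:3,:3].T+T[:3,3]
g=p.max(2)
roi=(u>290)&(u<370)&(v>200)&(v<310)
m=roi&(g<70)&(X[...,2]>180)&(X[...,2]<210)
print(m.sum(), X[m].mean(0), X[m].min(0),X[m].max(0))
uu=np.stack([u[m],v[m]],1).astype(float); print(uu.mean(0))
q=np.array([pt(c,d,a,b,196) for a,b in uu]); q-= 0; mm=q.mean(0); w=np.linalg.svd(q[:,:2]-mm[:2])[2][0]
pr=(q[:,:2]-mm[:2])@w; print(mm,w,np.degrees(np.arctan2(w[1],w[0])),pr.min(),pr.max(), mm[:2]+w*(pr.min()+pr.max())/2)
for a,b in((272,215),(307,347)): print(pt(c,d,a,b,239),pt(c,d,a,b))
i=cv2.resize(p[130:370,220:460],(600,600),interpolation=cv2.INTER_CUBIC);cv2.imwrite('pics/w2c.png',i)
```

```text
665 [468.3773659  305.17859556 195.64701687] [457.51854756 275.77306464 189.43548236] [478.52509167 332.81457621 198.98566613]
[329.13233083 258.61804511]
[468.37180087 305.29459664 196.        ] [ 0.22012517 -0.97547164] -77.2836152874655 -29.242385849253587 29.473132319206222 [468.39719743 305.18205332]
[423.71852121 354.30834929 239.        ] [423.79770021 354.44468617 239.65871214]
[448.96527795 242.07373698 239.        ] [449.00373838 242.81000661 240.22379686]
```

View pics/w2c.png

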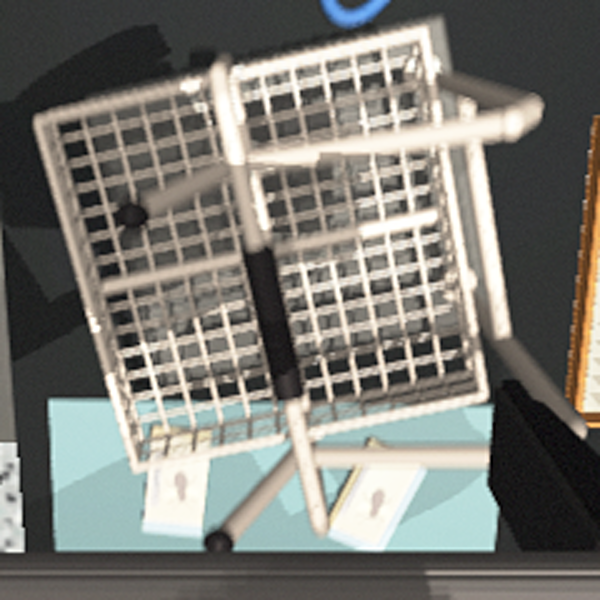

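```bash
python3 -m inch '{"hand":[1,1,1,1,1,1,1,1,1,1,1,1,1,1,1,1,1],"delta_pos":[[-2,0,0],[-4,0.2,0],[-4,0.2,0],[-4,0,0],[-4,0,0],[-4,0.2,0],[-4,0,0],[-4,0,0],[-4,0,0],[-4,0.2,0],[-4,0,0],[-4,0.2,0],[-4,0,0],[-4,0.2,0],[-3,0,0],[-1,0,0],[0,0,0]],"turn":[0,0,0,0,0,0,0,0,0,0,0,0,0,0,0,0,0]}'; python3 -c "
from h import *
st(); p,d,c=cam('wrist','w3.png');np.savez('w3.npz',p=p,d=d,T=c['T'],k=[c['fx'],c['fy'],c['cx'],c['cy']])
for l in('cover_handle','start_top'): print(l,search_frame('wrist',l))"
```

```text
t: 4.85
eef_pos: [467.4, -245.9, 431.9]
tcp_rot: [-3.141, -0.0, 1.57]
ft_force: [-0.1, 0.7, -0.7]
opening: 0.999
{'t': 4.85, 'joints': [-0.609, 0.234, 1.582, 0.0, 1.327, -0.608], 'eef_pos': [467.42, -245.922, 431.913], 'tcp_rot': [-3.141, -0.0, 1.57], 'ft_force': [-0.07, 0.74, -0.656], 'opening': 0.999}
cover_handle [{'centre': [321.9, 177.2], 'p': 0.61}, {'centre': [321.6, 191.7], 'p': 0.54}]
start_top [{'centre': [365.5, 302.6], 'p': 0.68}, {'centre': [319.8, 194.4], 'p': 0.49}]
```

View pics/w3.png

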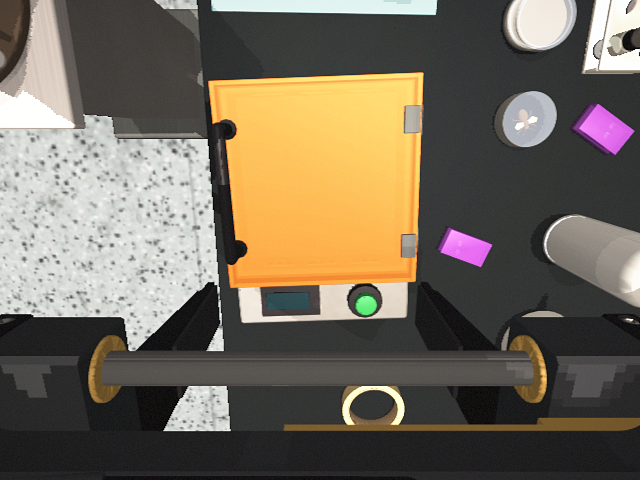

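Box in view: the bar ends are at (222,130) and (236,250), the hinge side is on the right and the green button is at (366,303).

Run:
```python
from h import *
f=np.load('w3.npz'); k=f['k']; c=dict(fx=k[0],fy=k[1],cx=k[2],cy=k[3],T=f['T']); d=f['d']; p=f['p']
v,u=np.mgrid[0:480,0:640]; T=c['T']
X=np.stack([(u-c['cx'])/c['fx']*d,(v-c['cy'])/c['fy']*d,d],-1)@T[:3,:3].T+T[:3,3]
g=p.max(2).astype(int); hsv=cv2.cvtColor(p,cv2.COLOR_BGR2HSV)
m=(u>205)&(u<255)&(v>110)&(v<270)&(g<70)&(X[...,2]>153)&(X[...,2]<175)
def line(m,z):
    q=X[m][:,:2]; mm=q.mean(0); w=np.linalg.svd(q-mm)[2][0]; pr=(q-mm)@w
    print(m.sum(),X[m].mean(0).round(1),'ang',np.degrees(np.arctan2(w[1],w[0])).round(2),pr.min().round(1),pr.max().round(1),'mid',(mm+w*(np.percentile(pr,1)+np.percentile(pr,99))/2).round(1))
line(m,160)
# cover corners (orange), top z ~124
o=((hsv[...,0]>8)&(hsv[...,0]<25)&(hsv[...,1]>150)&(v<300)&(u>200)&(u<430)).astype(np.uint8)
cn,_=cv2.findContours(o,0,1); cn=max(cn,key=cv2.contourArea); r=cv2.minAreaRect(cn); 
for b in cv2.boxPoints(r): print('orange corner',b.round(1),pt(c,d,*b,124).round(1))
print('cover z', np.median(X[(o>0)&(d>0)][:,2]))
gm=(hsv[...,0]>45)&(hsv[...,0]<80)&(hsv[...,1]>120)&(v>270)&(v<330); print('button',gm.sum(),X[gm].mean(0),np.median(X[gm],0))
# hinges grey
for a,b in((412,119),(408,245)): print('hinge',pt(c,d,a,b))
```

```text
1553 [ 380.  -221.7  164.2] ang -88.15 -65.5 67.6 mid [ 380.  -222.1]
orange corner [207.7  80. ] [ 361.8 -115.8  124. ]
orange corner [422.9  71.6] [ 568.5 -109.   124. ]
orange corner [431.1 280.6] [ 593.4 -323.   124. ]
orange corner [215.9 289. ] [ 353.2 -332.5  124. ]
cover z 123.4506267098368
button 371 [ 522.50310112 -355.86588145  113.44426723] [ 522.44570985 -356.6394257   112.09127849]
hinge [ 560.07910443 -152.22923113  127.20947463]
hinge [ 564.33741172 -280.92697198  126.88591037]
```

```bash
python3 -m inch '{"hand":[1,1,1,1,1,0.6,0.5,0.5],"delta_pos":[[0.5,-2.2,0],[0.7,-2.2,-0],[0.7,-2.2,3],[0.5,-2.1,4],[0,0,4],[0,0,4],[0,0,0],[0,0,0]],"turn":[-0.032,0,0,0,0,0,0,0]}'; python3 -c "
from h import *
st(); p,d,c=cam('wrist','w4.png')
print(px(c,[380,-222,160]),px(c,[382,-167,160]),px(c,[378,-277,160]))"
```

```text
t: 5.8
eef_pos: [380.5, -222.9, 283.2]
tcp_rot: [-3.142, -0.0, 1.604]
ft_force: [-0.6, -0.7, 0.3]
opening: 0.804
{'t': 5.8, 'joints': [-0.68, 0.242, 1.999, 0.0, 0.901, -0.713], 'eef_pos': [380.48, -222.86, 283.196], 'tcp_rot': [-3.142, -0.0, 1.604], 'ft_force': [-0.617, -0.744, 0.254], 'opening': 0.804}
[np.float64(317.16661329052283), np.float64(272.34722141641043)] [np.float64(323.87432865000926), np.float64(179.25939614666396)] [np.float64(311.3020441804197), np.float64(353.73409538856816)]
```

View pics/w4.png

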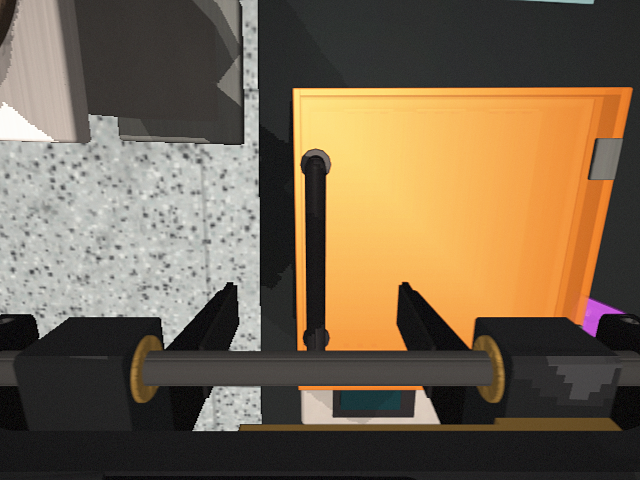

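The bar lies centred between the fingers (column 316, between the tips at 232 and 404), so I descend and grip.

```bash
python3 -m inch '{"hand":[0.8,0.7,0.7,0.4,0,0,0,0,0,0,0],"delta_pos":[[0,0,3],[0,0,2],[0,0,1.2],[0,0,0.2],[0,0,0],[0,0,0],[0,0,0],[0,0,0],[0,0,0],[0,0,0],[0,0,0]],"turn":[0,0,0,0,0,0,0,0,0,0,0]}'; python3 -c "
from h import *
st()"
```

```text
t: 6.95
eef_pos: [379.4, -223.3, 218.2]
tcp_rot: [-3.14, -0.0, 1.603]
ft_force: [-5.4, 0.2, 3.7]
opening: 0.119
{'t': 6.95, 'joints': [-0.682, 0.342, 2.079, -0.001, 0.723, -0.714], 'eef_pos': [379.446, -223.337, 218.217], 'tcp_rot': [-3.14, -0.0, 1.603], 'ft_force': [-5.355, 0.194, 3.686], 'opening': 0.119}
```

```bash
python3 -c "
import numpy as np
a=np.arctan2(64,196)+np.arange(0,1.66,.1);P=np.c_[-206.2*np.cos(a),-206.2*np.sin(a)]/10
print(np.diff(P,axis=0).round(2).tolist())"
```

```text
[[0.74, -1.92], [0.93, -1.84], [1.1, -1.74], [1.27, -1.62], [1.43, -1.49], [1.57, -1.34], [1.7, -1.17], [1.8, -1.0], [1.89, -0.81], [1.97, -0.62], [2.02, -0.42], [2.05, -0.22], [2.06, -0.01], [2.05, 0.2], [2.02, 0.4], [1.97, 0.6]]
```

```bash
python3 -m inch '{"hand":[0,0,0,0,0,0,0],"delta_pos":[[0,0.34,-0.98],[0,0.4,-0.94],[0,0.93,-1.84],[0,1.1,-1.74],[0,1.27,-1.62],[0,1.43,-1.49],[0,0,0]],"turn":[0,0,0,0,0,0,0]}'; python3 -c "
from h import *
st(); cam('scene','s1.png')"
```

```text
t: 7.65
eef_pos: [433.9, -221.4, 306.6]
tcp_rot: [-3.138, 0.0, 1.604]
ft_force: [-21.3, -2.4, 20.2]
opening: 0.118
{'t': 7.65, 'joints': [-0.607, 0.279, 1.867, -0.003, 0.998, -0.638], 'eef_pos': [433.86, -221.406, 306.578], 'tcp_rot': [-3.138, 0.0, 1.604], 'ft_force': [-21.343, -2.371, 20.201], 'opening': 0.118}
```

View pics/s1.png

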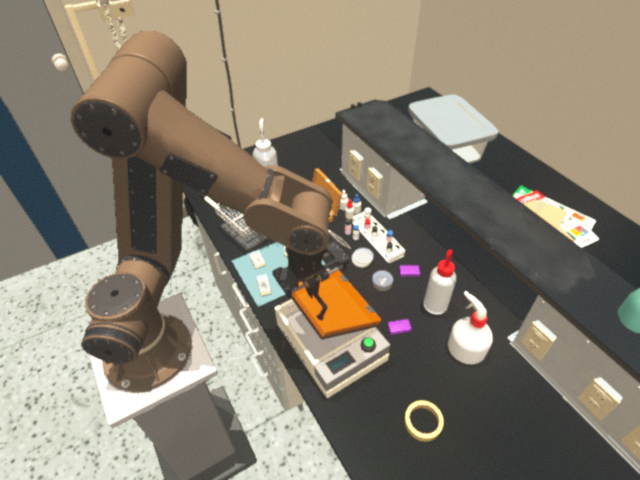

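```bash
python3 -m inch '{"hand":[0,0],"delta_pos":[[0,-0.15,-0.15],[0,0,0]],"turn":[0,0]}'; python3 -m inch '{"hand":[0,0,0,0],"delta_pos":[[0,1.57,-1.34],[0,1.7,-1.17],[0,1.8,-1.0],[0,0,0]],"turn":[0,0,0,0]}'
```

```text
t: 7.9
eef_pos: [432.8, -221.5, 305.9]
tcp_rot: [-3.141, -0.0, 1.603]
ft_force: [-4.8, 0.2, 3.9]
opening: 0.118
t: 8.3
eef_pos: [485.1, -220.0, 342.4]
tcp_rot: [3.14, 0.001, 1.604]
ft_force: [-7.6, 0.1, 13.4]
opening: 0.122
```

```bash
python3 -m inch '{"hand":[0,0,0,0,0],"delta_pos":[[0,1.89,-0.91],[0,1.97,-0.62],[0,2.02,-0.42],[0,2.05,-0.22],[0,0,0]],"turn":[0,0,0,0,0]}';python3 -m inch '{"hand":[0,0,0,0],"delta_pos":[[0,2.06,-0.01],[0,2.05,0.2],[0,1.5,0.3],[0,0,0]],"turn":[0,0,0,0]}'; python3 -c "
from h import *
st(); cam('scene','s2.png')"
```

```text
t: 8.8
eef_pos: [564.9, -217.5, 363.1]
tcp_rot: [3.139, 0.001, 1.604]
ft_force: [-1.0, -0.1, 8.8]
opening: 0.118
t: 9.2
eef_pos: [620.7, -215.7, 357.3]
tcp_rot: [3.14, 0.0, 1.603]
ft_force: [1.6, -0.7, 3.5]
opening: 0.118
{'t': 9.2, 'joints': [-0.435, 0.486, 1.388, 0.001, 1.266, -0.468], 'eef_pos': [620.664, -215.716, 357.337], 'tcp_rot': [3.14, 0.0, 1.603], 'ft_force': [1.558, -0.697, 3.464], 'opening': 0.118}
```

View pics/s2.png

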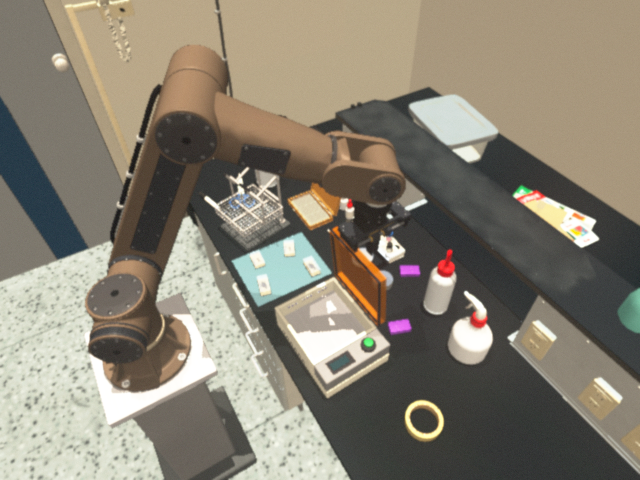

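```bash
python3 -m inch '{"hand":[0,0,0],"delta_pos":[[0,1.9,0.45],[0,1.0,0.35],[0,0,0]],"turn":[0,0,0]}'
```

```text
t: 9.55
eef_pos: [648.7, -214.8, 348.9]
tcp_rot: [-3.142, -0.0, 1.603]
ft_force: [-0.1, -1.2, 0.6]
opening: 0.115
```

```bash
python3 -m inch '{"hand":[0.35,0.35,0.35,0.35,0.35,0.35,0.35,0.35,0.35,0.5,1,1],"delta_pos":[[0,0,0],[0,0,0],[0,0,0],[0,0,0],[0,0,-1],[0,0,-2],[0,0,-3],[0,0,-4],[0,0,-4],[0,0,0],[0,0,0],[0,0,0]],"turn":[0,0,0,0,0,0,0,0,0,0,0,0]}'; python3 -c "
from h import *
st(); cam('scene','s3.png');p,d,c=cam('wrist','w5.png')"
```

```text
t: 10.75
eef_pos: [647.9, -214.7, 488.8]
tcp_rot: [-3.14, -0.001, 1.603]
ft_force: [-0.3, -0.2, -0.1]
opening: 0.543
{'t': 10.75, 'joints': [-0.417, 0.474, 1.078, 0.0, 1.591, -0.449], 'eef_pos': [647.945, -214.721, 488.776], 'tcp_rot': [-3.14, -0.001, 1.603], 'ft_force': [-0.29, -0.206, -0.104], 'opening': 0.543}
```

View pics/s3.png

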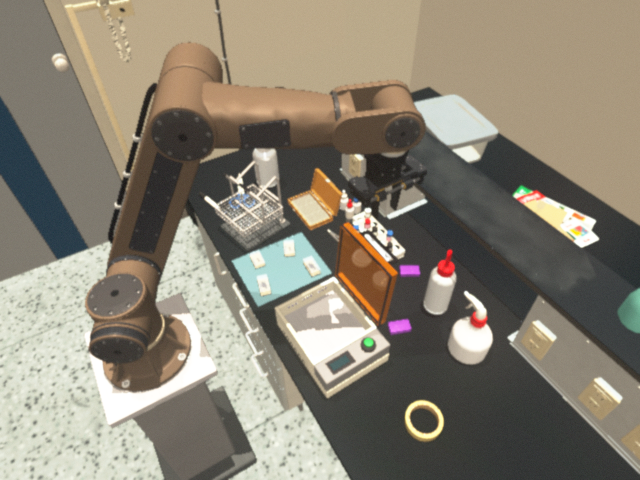

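View pics/w5.png

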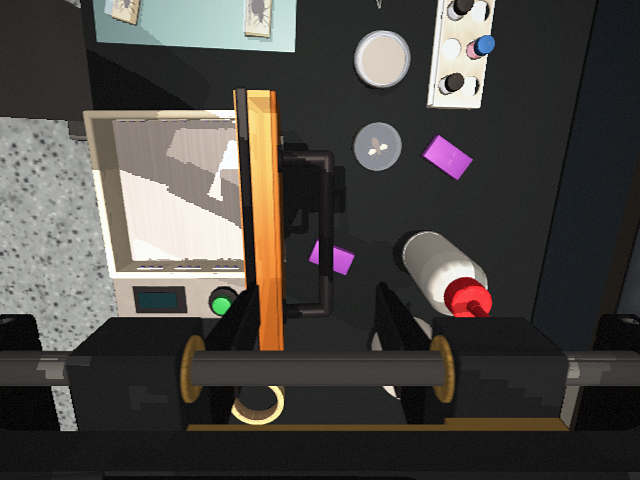

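The cover stays up at about 1.61 rad. I measure the chamber next, on the way to the basket.

```bash
python3 -m inch '{"hand":[1,1,1,1,1,1],"delta_pos":[[-0.6,-3,0],[-1,-4.5,0],[-1,-4.5,0],[-1,-4,0],[0,-2,0],[0,0,0]],"turn":[0.032,0,0,0,0,0]}'; python3 -c "
from h import *
st(); p,d,c=cam('wrist','w6.png');np.savez('w6.npz',p=p,d=d,T=c['T'],k=[c['fx'],c['fy'],c['cx'],c['cy']])"
```

```text
t: 11.45
eef_pos: [466.3, -251.8, 490.0]
tcp_rot: [-3.142, 0.0, 1.569]
ft_force: [0.7, -0.0, -0.6]
opening: 0.999
{'t': 11.45, 'joints': [-0.62, 0.209, 1.468, -0.0, 1.465, -0.618], 'eef_pos': [466.313, -251.833, 490.034], 'tcp_rot': [-3.142, 0.0, 1.569], 'ft_force': [0.75, -0.025, -0.624], 'opening': 0.999}
```

View pics/w6.png

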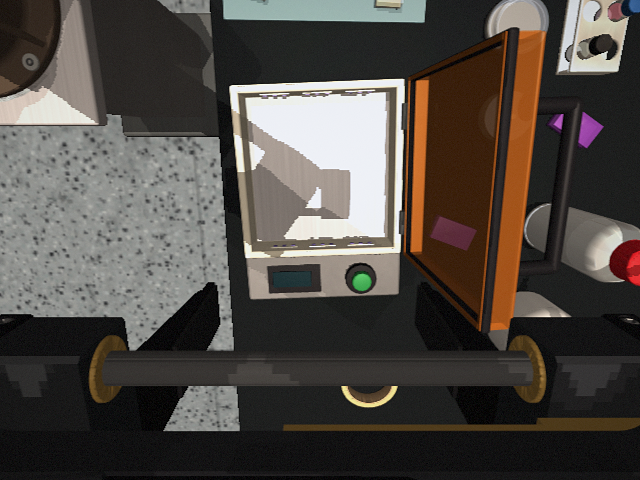

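Run:
```python
from h import *
f=np.load('w6.npz'); k=f['k']; c=dict(fx=k[0],fy=k[1],cx=k[2],cy=k[3],T=f['T']); d=f['d']; p=f['p']
v,u=np.mgrid[0:480,0:640]; T=c['T']
X=np.stack([(u-c['cx'])/c['fx']*d,(v-c['cy'])/c['fy']*d,d],-1)@T[:3,:3].T+T[:3,3]
cl=(u>225)&(u<412)&(v>75)&(v<262)
rim=cl&(abs(X[...,2]-95)<6); flo=cl&(abs(X[...,2]-45)<6)
cv2.imwrite('pics/rim.png',cv2.resize(((rim*255+flo*120)[60:280,210:430]).astype(np.uint8),(600,600),interpolation=0))
print(np.median(X[flo][:,2]),np.median(X[rim][:,2]))
a=.0323; R=np.array([[np.cos(a),np.sin(a)],[-np.sin(a),np.cos(a)]])
q=(X[...,:2]-np.array([470,-219]))@R.T
for nm,m in(('floor',flo),('rim',rim)):
    z=q[m]; print(nm,np.percentile(z,[0.5,2,98,99.5],axis=0).round(1).tolist())
# rim bars: front, back, left, right centre lines
z=q
for nm,m in(('front',rim&(z[...,0]<-85)&(abs(z[...,1])<80)),('back',rim&(z[...,0]>85)&(z[...,0]<110)&(abs(z[...,1])<80)),('left',rim&(z[...,1]>90)&(abs(z[...,0])<70)),('right',rim&(z[...,1]<-90)&(abs(z[...,0])<70)&(z[...,1]>-115))):
    w=z[m]; i=0 if nm in('front','back') else 1; fit=np.polyfit(w[:,1-i],w[:,i],1); print(nm,m.sum(),w[:,i].mean().round(1),np.percentile(w[:,i],[2,98]).round(1),'slope',fit[0].round(4))
bm=(cv2.cvtColor(p,cv2.COLOR_BGR2HSV)[...,0]>45)&(cv2.cvtColor(p,cv2.COLOR_BGR2HSV)[...,0]<80)&(cv2.cvtColor(p,cv2.COLOR_BGR2HSV)[...,1]>120)&(u>340)&(u<385)&(v>255)&(v<300)
print('button',bm.sum(),np.median(X[bm],0), [u[bm].mean(),v[bm].mean()])
```

```text
44.96293429408513 93.88934272340143
floor [[-94.7, -99.3], [-91.9, -96.3], [90.6, 93.7], [93.2, 96.3]]
rim [[-104.2, -119.7], [-103.3, -117.5], [106.8, 105.6], [112.2, 106.4]]
front 1067 -99.1 [-104.4  -94.7] slope -0.0004
back 1348 99.1 [ 93.2 108. ] slope -0.0015
left 1093 101.3 [ 96.7 106.5] slope 0.0008
right 1169 -106.1 [-114.6  -99.1] slope -0.0001
button 316 [ 522.78185909 -356.63141815  112.01646618] [np.float64(361.17088607594934), np.float64(280.5601265822785)]
```

View pics/rim.png

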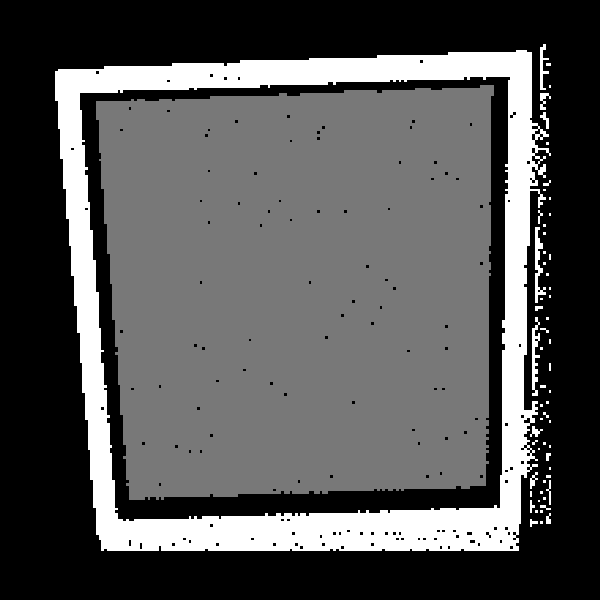

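```bash
python3 -m inch '{"hand":[1,1,1,1,1,1,1,1,1,1,1,1,1,1,1,1],"delta_pos":[[2,0,0],[4,0,0],[4,0,0],[4,0,0],[4,0,0],[4,0,0],[4,0,0],[4,0,0],[4,0,0],[4,0,0],[4,0,0],[4,0,0],[4,0,0],[4,0,0],[1.7,0.2,0],[0,0,0]],"turn":[0,0,0,0,0,0,0,0,0,0,0,0,0,0,0,0]}';python3 -m inch '{"hand":[1,1,1,1,1],"delta_pos":[[0,0,2],[0,0,4],[0,0,4],[0,0,2],[0,0,0]],"turn":[-0.12,-0.1,0,0,0]}'; python3 -c "
from h import *
st(); p,d,c=cam('wrist','w7.png')
print(px(c,[468.4,305.2,192]))"
```

```text
t: 13.1
eef_pos: [470.7, 307.6, 488.4]
tcp_rot: [-3.14, 0.001, 1.574]
ft_force: [-0.1, -0.4, -0.1]
opening: 1.0
t: 13.6
eef_pos: [470.2, 304.1, 367.1]
tcp_rot: [-3.137, 0.001, 1.79]
ft_force: [0.0, 0.7, 0.5]
opening: 1.0
{'t': 13.6, 'joints': [0.456, 0.33, 1.615, -0.0, 1.202, 0.237], 'eef_pos': [470.216, 304.079, 367.105], 'tcp_rot': [-3.137, 0.001, 1.79], 'ft_force': [0.017, 0.716, 0.513], 'opening': 1.0}
[np.float64(316.5473060820748), np.float64(246.3964807159851)]
```

View pics/w7.png

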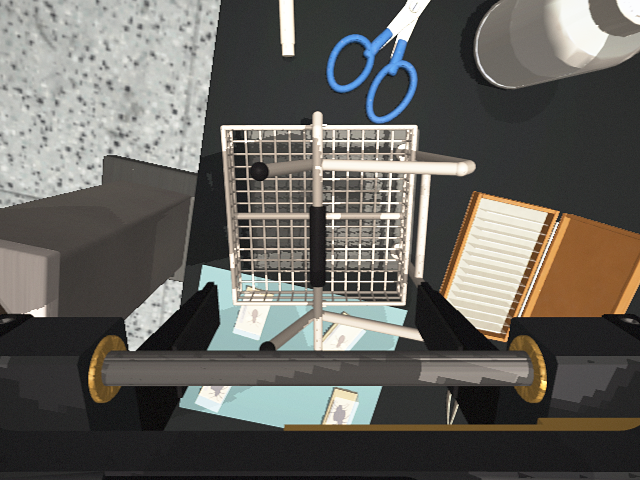

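```bash
python3 -m inch '{"hand":[0.8,0.6,0.6,0.6,0.6,0.3,0,0,0,0,0,0],"delta_pos":[[0.15,-0.15,2],[0,0,3],[0,0,3],[0,0,2.5],[0,0,1.1],[0,0,0],[0,0,0],[0,0,0],[0,0,0],[0,0,0],[0,0,0],[0,0,0]],"turn":[0,0,0,0,0,0,0,0,0,0,0,0]}'; python3 -c "
from h import *
st()"
```

```text
t: 14.85
eef_pos: [468.7, 306.5, 254.0]
tcp_rot: [3.141, -0.0, 1.791]
ft_force: [0.3, -0.7, 1.1]
opening: 0.117
{'t': 14.85, 'joints': [0.461, 0.442, 1.765, 0.0, 0.934, 0.241], 'eef_pos': [468.68, 306.474, 253.974], 'tcp_rot': [3.141, -0.0, 1.791], 'ft_force': [0.272, -0.67, 1.053], 'opening': 0.117}
```

```bash
python3 -m inch '{"hand":[0,0,0,0,0,0,0,0,0,0],"delta_pos":[[0,0,-0.5],[0,0,-0.7],[0,0,-0.8],[0,0,-0.8],[0,0,-0.8],[0,0,-0.8],[0,0,-0.8],[0,0,-0.8],[0,0,0],[0,0,0]],"turn":[0,0,0,0,0,0,0,0,0,0]}'; python3 -c "
from h import *
st(); cam('scene','s4.png');p,d,c=cam('wrist','w8.png')
cv2.imwrite('pics/s4c.png',cv2.resize(cv2.imread('pics/s4.png')[130:310,170:350],(600,600)))"
```

```text
t: 15.85
eef_pos: [468.5, 306.4, 313.8]
tcp_rot: [3.141, -0.0, 1.791]
ft_force: [0.7, -0.8, -3.1]
opening: 0.117
{'t': 15.85, 'joints': [0.461, 0.376, 1.693, 0.0, 1.072, 0.241], 'eef_pos': [468.486, 306.401, 313.757], 'tcp_rot': [3.141, -0.0, 1.791], 'ft_force': [0.656, -0.774, -3.072], 'opening': 0.117}
```

View pics/s4c.png

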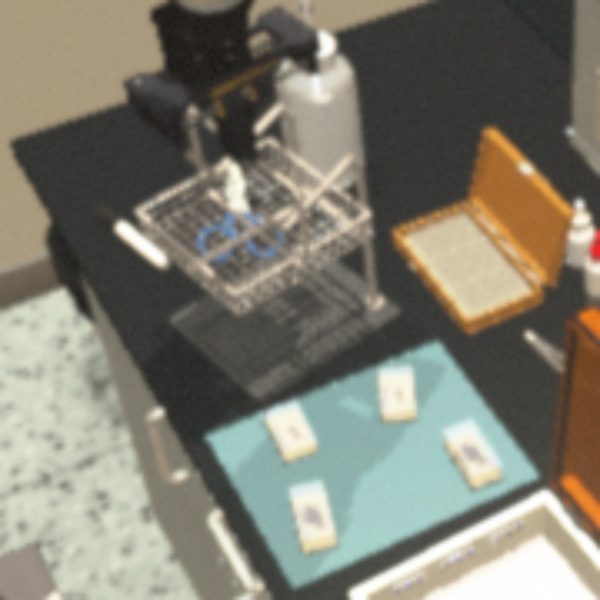

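View pics/w8.png

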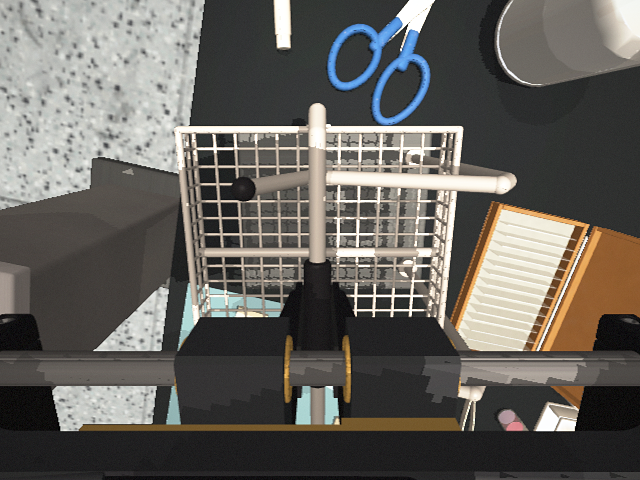

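```bash
python3 -c "
from h import *
p,d,c=cam('wrist')
for q in((317,220),(317,130),(243,187),(190,250),(455,240),(320,128),(400,181),(450,182),(505,182),(300,183)): print(q,pt(c,d,*q).round(0))"
```

```text
(317, 220) [458. 352. 254.]
(317, 130) [451. 386. 253.]
(243, 187) [424. 356. 239.]
(190, 250) [386. 296. 167.]
(455, 240) [622. 308.  -1.]
(320, 128) [451. 387. 252.]
(400, 181) [498. 371. 205.]
(450, 182) [519. 376. 216.]
(505, 182) [541. 382. 225.]
(300, 183) [447. 358. 200.]
```

```bash
python3 -m inch '{"hand":[0,0,0,0,0,0,0,0],"delta_pos":[[0,0,-0.3],[0,-0.5,0],[0,-1,0],[0,-1,0],[0,-1,0],[0,-1,0],[0,-1,0],[0,0,0]],"turn":[0,0,0,0,0,0,0,0]}'; python3 -m inch '{"hand":[0,0,0,0,0,0,0,0,0,0,0],"delta_pos":[[0,-0.5,0],[0,-1,0],[0,-1,0],[0,-1,0],[0,-1,0],[0,-1,0],[0,-1,0],[0,-1,0],[0,-1,0],[0,-0.5,0],[0,0,0]],"turn":[0,0,0,0,0,0,0,0,0,0,0]}'; python3 -c "
from h import *
st(); cam('scene','s5.png');p,d,c=cam('wrist','w9.png')
cv2.imwrite('pics/s5c.png',cv2.resize(cv2.imread('pics/s5.png')[130:310,170:350],(600,600)))"
```

```text
t: 16.8
eef_pos: [413.6, 294.2, 317.0]
tcp_rot: [-3.141, -0.0, 1.791]
ft_force: [0.5, 0.0, -3.1]
opening: 0.114
t: 17.9
eef_pos: [326.5, 274.7, 316.9]
tcp_rot: [3.141, -0.0, 1.791]
ft_force: [0.5, -0.2, -2.5]
opening: 0.12
{'t': 17.9, 'joints': [0.544, 0.176, 1.981, 0.0, 0.984, 0.324], 'eef_pos': [326.496, 274.705, 316.887], 'tcp_rot': [3.141, -0.0, 1.791], 'ft_force': [0.503, -0.231, -2.467], 'opening': 0.12}
```

View pics/s5c.png

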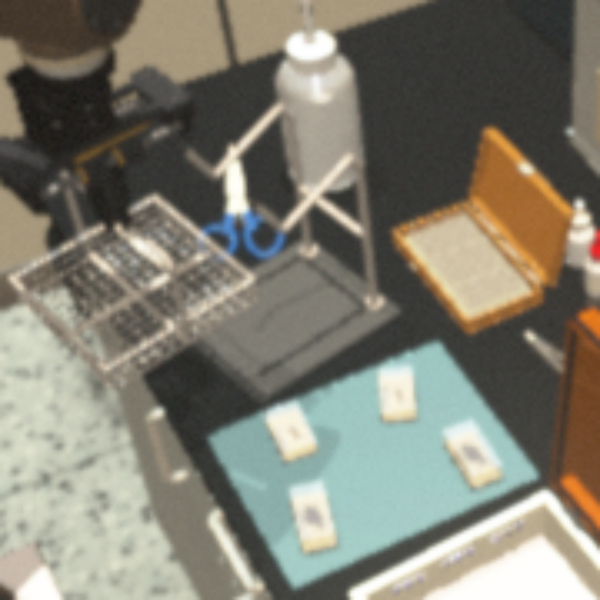

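View pics/w9.png

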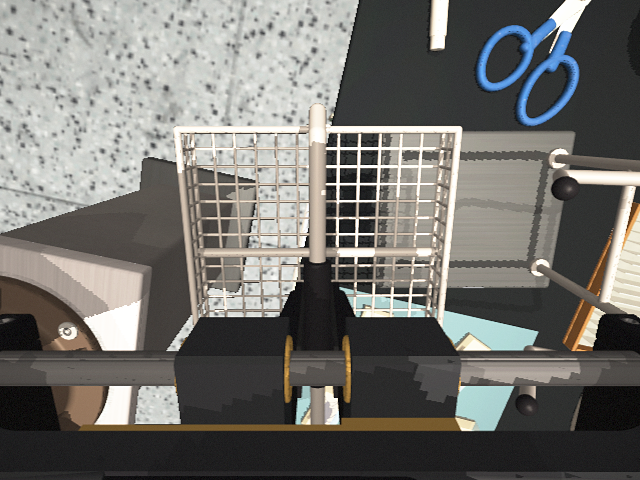

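```bash
python3 -m inch '{"hand":[0,0,0,0,0,0,0,0],"delta_pos":[[0,0,-1],[0,0,-2],[0,0,-2],[0,0,-2],[0,0,-2],[0,0,-2],[0,0,-0.8],[0,0,0]],"turn":[0,0,0,0,0,0,0,0]}';python3 -m inch '{"hand":[0,0,0,0,0,0,0,0],"delta_pos":[[0,0.5,0],[0,1.5,0],[0,2.5,0],[0,2.5,0],[0,2.5,0],[0,1.5,0],[0,0.5,0],[0,0,0]],"turn":[0,0,0,0.04,0.05,0.05,0.048,0]}'
python3 -c "
from h import *
st()"
```

```text
t: 18.8
eef_pos: [327.2, 274.8, 435.6]
tcp_rot: [3.14, -0.001, 1.791]
ft_force: [0.4, 0.1, -3.4]
opening: 0.122
t: 19.6
eef_pos: [441.5, 296.9, 433.2]
tcp_rot: [-3.14, 0.001, 1.601]
ft_force: [0.3, -0.4, -2.9]
opening: 0.118
{'t': 19.6, 'joints': [0.468, 0.24, 1.57, -0.0, 1.334, 0.437], 'eef_pos': [441.48, 296.936, 433.171], 'tcp_rot': [-3.14, 0.001, 1.601], 'ft_force': [0.343, -0.352, -2.858], 'opening': 0.118}
```

```bash
python3 -m inch '{"hand":[0,0,0,0,0,0,0,0,0,0,0,0,0,0,0,0,0,0,0,0],"delta_pos":[[-1,0,0],[-2,0.1,0],[-3,0.1,0],[-3,0.1,0],[-3.5,0.1,0],[-3.5,0.1,0],[-3.5,0.1,0],[-3.5,0.1,0],[-3.5,0.1,0],[-3.5,0.1,0],[-3.5,0.1,0],[-3.5,0.1,0],[-3.5,0.05,0],[-3,0,0],[-3,0,0],[-2.7,0,0],[-1.5,0,0],[-1,0,0],[0,0,0],[0,0,0]],"turn":[0,0,0,0,0,0,0,0,0,0,0,0,0,0,0,0,0,0,0,0]}'; python3 -m inch '{"hand":[0,0,0,0,0,0,0,0],"delta_pos":[[0,0,1],[0,0,2],[0,0,2.5],[0,0,2.5],[0,0,2],[0,0,1],[0,0,0],[0,0,0]],"turn":[0,0,0,0,0,0,0,0]}'
python3 -c "
from h import *
st();p,d,c=cam('wrist','w10.png');cam('scene','s6.png')
cv2.imwrite('pics/s6c.png',cv2.resize(cv2.imread('pics/s6.png')[220:420,240:440],(600,600)))"
```

```text
t: 21.6
eef_pos: [467.7, -218.8, 434.7]
tcp_rot: [-3.142, -0.001, 1.603]
ft_force: [-0.0, 1.1, -3.3]
opening: 0.121
t: 22.4
eef_pos: [468.1, -219.3, 325.3]
tcp_rot: [3.141, 0.0, 1.603]
ft_force: [-0.3, -0.2, -2.4]
opening: 0.119
{'t': 22.4, 'joints': [-0.566, 0.302, 1.777, 0.0, 1.062, -0.599], 'eef_pos': [468.14, -219.324, 325.314], 'tcp_rot': [3.141, 0.0, 1.603], 'ft_force': [-0.326, -0.213, -2.361], 'opening': 0.119}
```

View pics/w10.png

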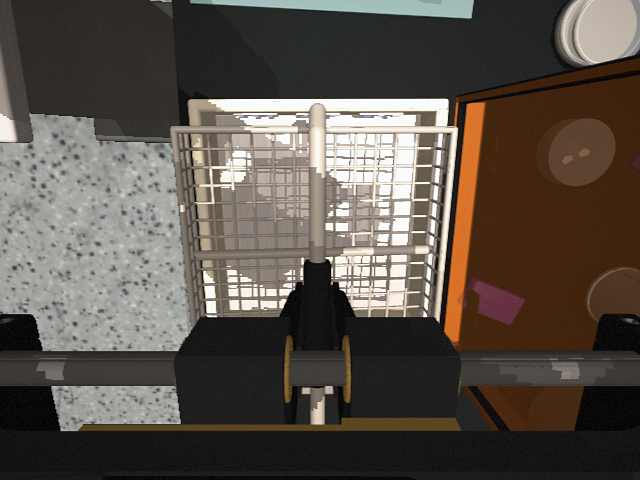

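View pics/s6c.png

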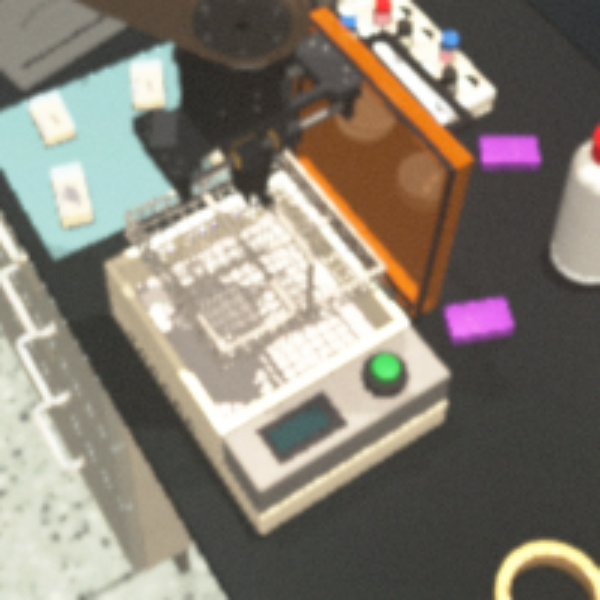

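```bash
cat > chk.py <<'E'
from h import *
p,d,c=cam('wrist')
v,u=np.mgrid[0:480,0:640]; T=np.array(c['T'])
X=np.stack([(u-c['cx'])/c['fx']*d,(v-c['cy'])/c['fy']*d,d],-1)@T[:3,:3].T+T[:3,3]
a=.0323; R=np.array([[np.cos(a),np.sin(a)],[-np.sin(a),np.cos(a)]])
q=(X[...,:2]-np.array([469.4,-220]))@R.T; z=X[...,2]
import sys
s=env.state()['eef_pos']; rz=s[2]-177+32
cl=(v<315)&(u<600)&(d>0)
def rep(nm,m,i):
    w=q[m][:,i]
    if len(w)>20: print(nm,len(w),np.percentile(w,[2,50,98]).round(1),'slope',np.polyfit(q[m][:,1-i],w,1)[0].round(3),'z',np.median(z[m]).round(1))
B=cl&(abs(z-rz)<6)
rep('basket front',B&(abs(q[...,0]+85)<15)&(abs(q[...,1])<70),0)
rep('basket back',B&(abs(q[...,0]-85)<15)&(abs(q[...,1])<70),0)
rep('basket left',B&(abs(q[...,1]-86)<15)&(abs(q[...,0])<70),1)
Rm=cl&(abs(z-95)<4)
rep('rim front',Rm&(abs(q[...,0]+100)<9)&(abs(q[...,1])<90),0)
rep('rim back',Rm&(abs(q[...,0]-99)<9)&(abs(q[...,1])<90),0)
rep('rim left',Rm&(abs(q[...,1]-102)<9)&(abs(q[...,0])<70),1)
E
python3 chk.py
```

```text
basket front 1204 [-86.2 -83.7 -82.1] slope 0.001 z 182.9
basket back 860 [81.1 83.1 85. ] slope 0.001 z 175.5
basket left 1644 [80.9 83.1 84.9] slope 0.001 z 179.4
rim front 1506 [-102.2  -97.9  -94.3] slope -0.001 z 94.1
rim back 1083 [ 93.5  96.  106.2] slope -0.002 z 94.0
rim left 2255 [ 97.9 102.9 107.6] slope 0.001 z 94.0
```

```bash
python3 -m inch '{"hand":[0,0,0,0,0,0,0,0,0,0],"delta_pos":[[0.09,0,1],[0,0,1],[0,0,1],[0,0,1],[0,0,1],[0,0,0.6],[0,0,0],[0,0,0],[0,0,0],[0,0,0]],"turn":[0,0,0,0,0,0,0,0,0,0]}'
python3 chk.py
```

```text
t: 23.55
eef_pos: [467.9, -218.6, 269.1]
tcp_rot: [3.141, 0.0, 1.603]
ft_force: [0.5, 0.0, -2.4]
opening: 0.118
basket front 940 [-86.3 -84.1 -82.3] slope 0.001 z 119.1
basket back 1195 [80.9 82.5 85.1] slope 0.001 z 126.2
basket left 1628 [81.8 84.  85.9] slope -0.0 z 122.7
rim front 2323 [-103.5  -99.   -95.2] slope 0.001 z 94.3
rim back 1795 [ 96.3  99.7 106.2] slope -0.011 z 94.6
rim left 3400 [ 98.  102.6 107.5] slope 0.001 z 94.1
```

```bash
python3 -m inch '{"hand":[0,0,0,0,0,0,0,0,0,0,0],"delta_pos":[[0,0.05,0.5],[0,0,0.7],[0,0,0.7],[0,0,0.7],[0,0,0.7],[0,0,0.5],[0,0,0.3],[0,0,0.3],[0,0,0],[0,0,0],[0,0,0]],"turn":[0,0,0,0,0,0,0,0,0,0,0]}'
python3 chk.py; python3 -c "
from h import *
cam('wrist','w11.png')"
```

```text
t: 24.7
eef_pos: [468.4, -218.6, 224.9]
tcp_rot: [3.141, 0.0, 1.603]
ft_force: [0.5, 0.0, -3.7]
opening: 0.119
basket front 2336 [-94.9 -93.8 -82.1] slope -0.0 z 78.8
basket back 2380 [81.4 93.1 94.1] slope 0.002 z 78.4
basket left 2729 [81.9 85.3 97.8] slope 0.001 z 79.1
rim front 3361 [-103.4  -98.1  -94.2] slope -0.001 z 94.1
rim back 3631 [ 93.4  97.6 106. ] slope -0.006 z 94.2
rim left 4997 [ 98.  102.5 107.4] slope 0.002 z 94.1
```

View pics/w11.png

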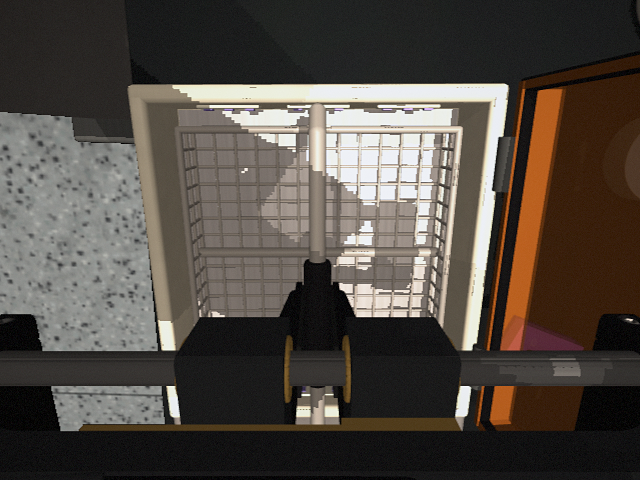

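```bash
python3 -m inch '{"hand":[0,0,0,0],"delta_pos":[[0,0,0.2],[0,0,0.1],[0,0,0.1],[0,0,0]],"turn":[0,0,0,0]}'
```

```text
t: 25.2
eef_pos: [469.1, -218.6, 222.6]
tcp_rot: [3.138, 0.001, 1.603]
ft_force: [-0.8, 4.4, 17.8]
opening: 0.113
```

```bash
python3 -m inch '{"hand":[0,0.3,0.4,0.4,0.5,0.5,0.5,0.5,0.5],"delta_pos":[[0,0,-0.15],[0,0,0],[0,0,0],[0,0,0],[0,0,-1],[0,0,-2],[0,0,-3],[0,0,-3],[0,0,0]],"turn":[0,0,0,0,0,0,0,0,0]}';python3 -m inch '{"hand":[0.5,0.5,1,1,1],"delta_pos":[[0,0,-4],[0,0,-4],[0,0,-2],[0,0,0],[0,0,0]],"turn":[0,0,0,0,0]}'; python3 -c "
from h import *
st();p,d,c=cam('wrist','w12.png');np.savez('w12.npz',p=p,d=d,T=c['T'],k=[c['fx'],c['fy'],c['cx'],c['cy']]);cam('scene','s7.png')
cv2.imwrite('pics/s7c.png',cv2.resize(cv2.imread('pics/s7.png')[220:420,220:420],(600,600)))"
```

```text
t: 26.1
eef_pos: [469.1, -219.0, 316.3]
tcp_rot: [3.136, 0.004, 1.603]
ft_force: [0.2, 0.0, -0.4]
opening: 0.499
t: 26.6
eef_pos: [468.1, -218.4, 411.6]
tcp_rot: [-3.141, -0.0, 1.603]
ft_force: [0.2, 0.3, -0.7]
opening: 0.695
{'t': 26.6, 'joints': [-0.565, 0.228, 1.643, 0.0, 1.272, -0.597], 'eef_pos': [468.056, -218.438, 411.615], 'tcp_rot': [-3.141, -0.0, 1.603], 'ft_force': [0.184, 0.316, -0.67], 'opening': 0.695}
```

View pics/w12.png

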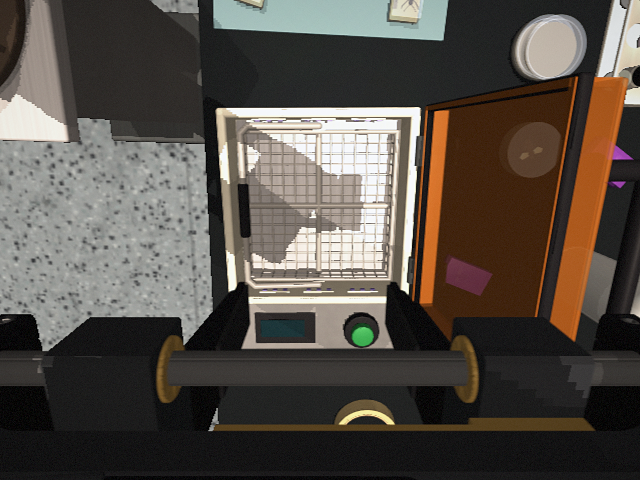

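View pics/s7c.png

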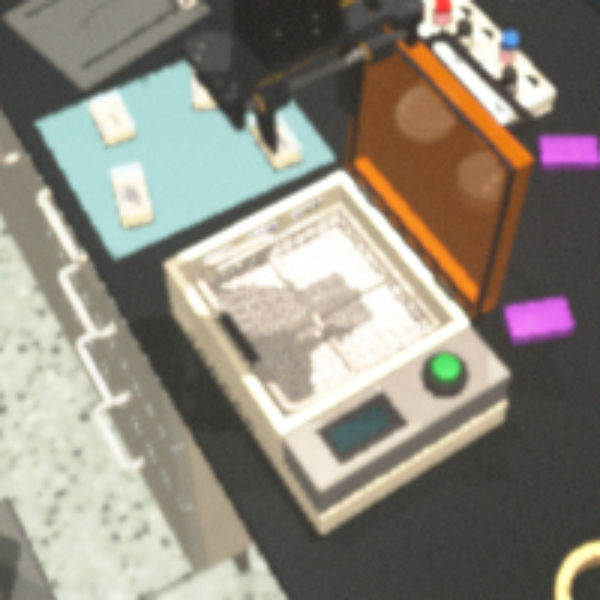

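Run:
```python
from h import *
f=np.load('w12.npz'); k=f['k']; c=dict(fx=k[0],fy=k[1],cx=k[2],cy=k[3],T=f['T']); d=f['d']; p=f['p']
cv2.imwrite('pics/w12c.png',cv2.resize(p[100:300,215:425],(800,762),interpolation=cv2.INTER_CUBIC)[:600])
print(pt(c,d,318.5,206,55), pt(c,d,318,131,76),pt(c,d,319,279,76))
v,u=np.mgrid[0:480,0:640]; T=c['T']
X=np.stack([(u-c['cx'])/c['fx']*d,(v-c['cy'])/c['fy']*d,d],-1)@T[:3,:3].T+T[:3,3]
a=.0323; R=np.array([[np.cos(a),np.sin(a)],[-np.sin(a),np.cos(a)]])
q=(X[...,:2]-np.array([469.4,-220]))@R.T; z=X[...,2]
def rep(nm,m,i):
    w=q[m][:,i]; print(nm,len(w),np.percentile(w,[2,50,98]).round(1),'slope',np.polyfit(q[m][:,1-i],w,1)[0].round(3),'z',np.median(z[m]).round(1))
r=(abs(z-55)<2.5)
rep('ribx0',r&(abs(q[...,0])<9)&(abs(abs(q[...,1])-45)<30),0)
rep('riby0',r&(abs(q[...,1])<9)&(abs(abs(q[...,0])-45)<30),1)
r=(abs(z-77)<3)
rep('left',r&(abs(q[...,1]-85)<6)&(abs(q[...,0]-30)<30),1)
rep('back',r&(abs(q[...,0]-85)<6)&(abs(q[...,1])<60),0)
rep('front',(z>70)&(z<90)&(abs(q[...,0]+83)<9)&(abs(q[...,1])<70),0)
```

```text
[ 469.10866698 -220.20536946   55.        ] [ 465.88830612 -135.60171291   76.        ] [ 472.24339936 -304.02943542   76.        ]
ribx0 501 [-3.2  0.3  2.7] slope -0.001 z 54.1
riby0 508 [-3.1  0.1  3.2] slope -0.001 z 53.9
left 247 [82.3 84.3 89.5] slope -0.028 z 76.4
back 409 [81.7 83.6 85.9] slope 0.001 z 76.2
front 1030 [-87.7 -82.  -77.1] slope 0.001 z 86.0
```

View pics/w12c.png

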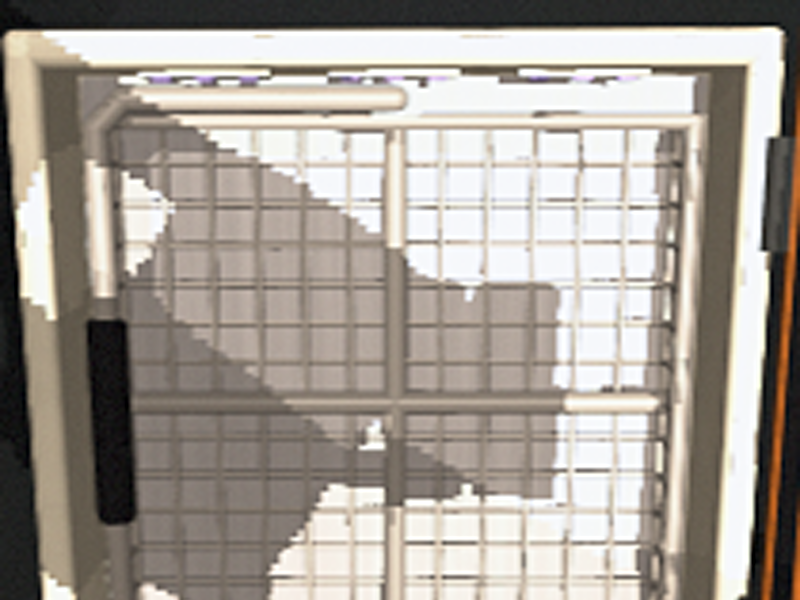

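```bash
python3 -m inch '{"hand":[1,1,1,1,1,1,1,1,1],"delta_pos":[[2,0,-1],[4,0.1,-1],[4,0.1,0],[4,0.1,0],[4,0,0],[4,0,0],[3,0,0],[0.5,0,0],[0,0,0]],"turn":[0.032,0,0,0,0,0,0,0,0]}'
cat > blk.py <<'E'
from h import *
import sys
st(); p,d,c=cam('wrist',sys.argv[1])
v,u=np.mgrid[0:480,0:640]; T=np.array(c['T'])
X=np.stack([(u-c['cx'])/c['fx']*d,(v-c['cy'])/c['fy']*d,d],-1)@T[:3,:3].T+T[:3,3]
m=((X[...,2]>13)&(X[...,2]<40)&(v<330)&(d>0)&(X[...,0]<640)&(X[...,0]>330)&(X[...,1]>-60)&(X[...,1]<220)).astype(np.uint8)
m=cv2.morphologyEx(m,cv2.MORPH_OPEN,np.ones((3,3)))
n,L,S,C=cv2.connectedComponentsWithStats(m)
for i in range(1,n):
    if S[i,4]<150: continue
    q=X[L==i]; z=np.median(q[:,2]); q=q[abs(q[:,2]-z)<3]
    r=cv2.minAreaRect(q[:,:2].astype(np.float32)); (cx,cy),(w,h),a=r
    if w>h: a+=90
    a=(a+90)%180-90  # width-axis dir -> long axis = a+90? 
    b=cv2.boxPoints(r); e0=b[1]-b[0]; e1=b[2]-b[1]; L_=e0 if np.hypot(*e0)>np.hypot(*e1) else e1
    la=np.degrees(np.arctan2(L_[1],L_[0]))%180
    print('px',C[i].round(),'xy',np.round([cx,cy],1),'z',z.round(1),'size',np.round(sorted((w,h)),1),'long axis deg',la.round(1))
E
python3 blk.py w13.png
```

```text
t: 27.6
eef_pos: [470.6, 37.0, 431.4]
tcp_rot: [-3.14, -0.0, 1.573]
ft_force: [0.4, -0.6, 0.8]
opening: 1.0
{'t': 27.6, 'joints': [-0.062, 0.143, 1.7, -0.0, 1.3, -0.063], 'eef_pos': [470.618, 36.984, 431.351], 'tcp_rot': [-3.14, -0.0, 1.573], 'ft_force': [0.404, -0.619, 0.781], 'opening': 1.0}
px [277. 107.] xy [419.1 148.2] z 18.4 size [35.3 62.4] long axis deg 83.9
px [370. 116.] xy [536.  137.2] z 18.4 size [35.3 62.5] long axis deg 65.8
px [257. 197.] xy [390.5  35.4] z 23.3 size [33.3 68.5] long axis deg 74.9
px [387. 207.] xy [561.9  23.6] z 23.4 size [33.7 68.3] long axis deg 86.3
```

View pics/w13.png

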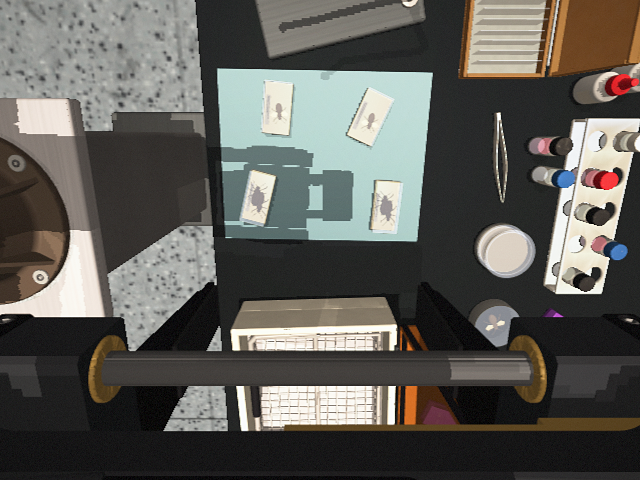

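Four blocks are seen on the mat, all with the insect side up: 64 mm ones at (277,107) and (370,116), 70 mm ones at (257,197) and (387,207). They are pale clear resin on the mat, unlike the purple look-alikes. I confirm in one crop and compute the first pick.

```bash
cat > go.py <<'E'
# go.py x y z yawdeg : print turn and tool-frame shift (after the turn), cm
from h import *
import sys
x,y,z,yd=map(float,sys.argv[1:5]); s=env.state(); P=np.array(s['eef_pos']); yaw=s['tcp_rot'][2]
t=np.radians(yd); dt=-(t-yaw); dt=(dt+np.pi)%(2*np.pi)-np.pi
w=np.array([x,y,z])-P
print('turn',round(dt,3),'shift cm',round((np.cos(t)*w[0]+np.sin(t)*w[1])/10,2),round((np.sin(t)*w[0]-np.cos(t)*w[1])/10,2),round(-w[2]/10,2),'q6 end',round(np.arctan2(y,x)+np.pi/2-t,2))
E
python3 go.py 561.9 23.6 140 86.3; python3 -c "
import cv2
p=cv2.imread('pics/w13.png');cv2.imwrite('pics/w13c.png',cv2.resize(p[60:250,210:440],(720,595),interpolation=cv2.INTER_CUBIC))"
```

```text
turn 0.065 shift cm -0.67 9.18 29.15 q6 end 0.11
```

View pics/w13c.png

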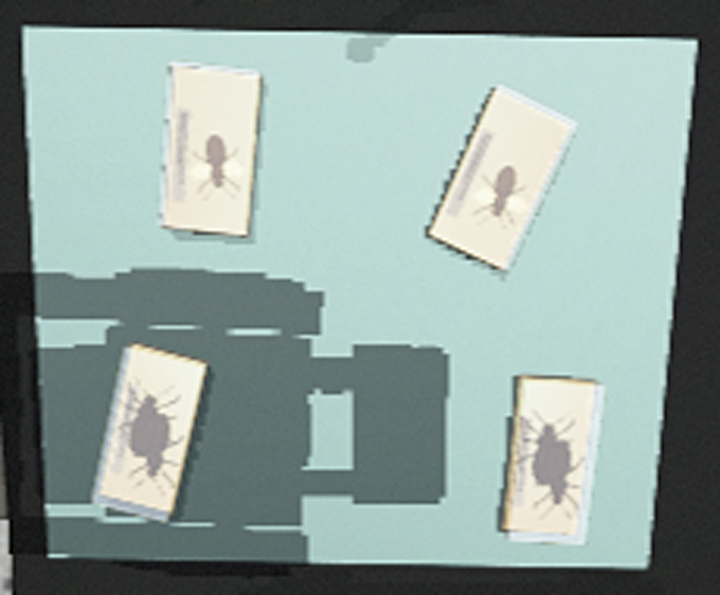

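```bash
python3 -m inch '{"hand":[0.7,0.7,0.7,0.7,0.7,0.7,0.7,0.7,0.7,0.7],"delta_pos":[[0,0,0],[-0.3,3,0],[-0.37,4,4],[0,2.18,4.5],[0,0,4.5],[0,0,4.5],[0,0,4.5],[0,0,4],[0,0,3.15],[0,0,0]],"turn":[0.065,0,0,0,0,0,0,0,0,0]}'; python3 blk.py w14.png | tail -n +2; python3 go.py 561.9 23.6 82 86.3
```

```text
t: 28.65
eef_pos: [555.8, 23.1, 141.6]
tcp_rot: [-3.134, -0.0, 1.504]
ft_force: [-0.9, 0.6, 0.7]
opening: 0.701
px [42. 62.] xy [419.4 147.3] z 18.4 size [37.6 60.6] long axis deg 83.1
px [268.  65.] xy [535.8 137.6] z 18.4 size [35.7 62.7] long axis deg 65.8
px [ 42. 267.] xy [390.5  35.7] z 23.3 size [35.1 68.7] long axis deg 74.4
px [330. 270.] xy [561.8  23.8] z 23.4 size [33.3 68.6] long axis deg 86.1
turn -0.002 shift cm 0.06 0.51 6.21 q6 end 0.11
```

View pics/w14.png

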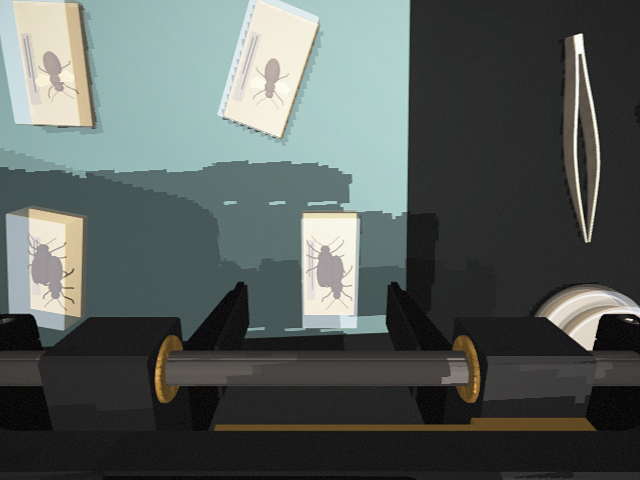

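```bash
python3 -m inch '{"hand":[0.7,0.7,0.7,0.7,0,0,0,0,0,0],"delta_pos":[[0.06,0.5,0],[0,0,2],[0,0,2.5],[0,0,1.5],[0,0,0],[0,0,0],[0,0,0],[0,0,0],[0,0,0],[0,0,0]],"turn":[0,0,0,0,0,0,0,0,0,0]}'; python3 go.py 561.9 23.6 82 86.3
```

```text
t: 29.7
eef_pos: [562.6, 24.8, 86.3]
tcp_rot: [3.14, -0.0, 1.506]
ft_force: [0.0, -0.3, 7.3]
opening: 0.355
turn -0.0 shift cm -0.12 -0.06 0.43 q6 end 0.11
```

```bash
python3 -m inch '{"hand":[0,0,0],"delta_pos":[[0,0,-1],[0,0,-1],[0,0,0]],"turn":[0,0,0]}'; python3 -c "
from h import *
st();cam('wrist','w15.png')"
```

```text
t: 30.0
eef_pos: [562.7, 24.8, 107.1]
tcp_rot: [3.139, -0.0, 1.506]
ft_force: [-0.2, 0.3, -1.0]
opening: 0.354
{'t': 30.0, 'joints': [-0.073, 0.655, 1.873, 0.0, 0.612, -0.008], 'eef_pos': [562.747, 24.788, 107.132], 'tcp_rot': [3.139, -0.0, 1.506], 'ft_force': [-0.205, 0.283, -0.983], 'opening': 0.354}
```

View pics/w15.png

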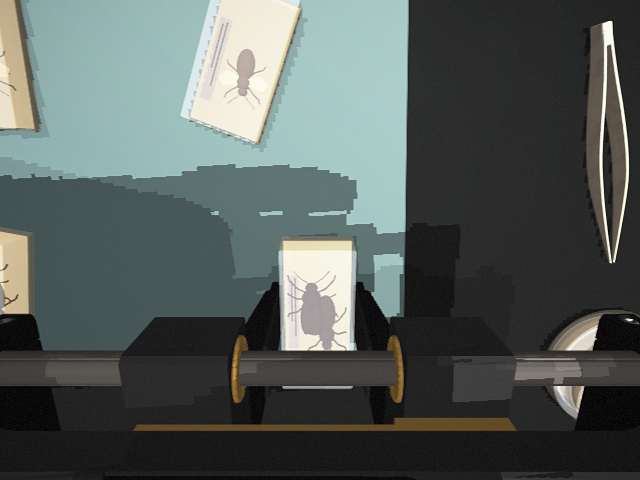

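```bash
python3 -m inch '{"hand":[0,0,0,0,0,0,0,0,0,0,0,0,0],"delta_pos":[[0,0,-2],[0,0,-3],[0,0,-4],[0,0,-3],[0,0,-2],[0,0,0],[0,0,0],[0,0,0],[0,0,0],[0,0,0],[0,0,0],[0,0,0],[0,0,0]],"turn":[-0.14,-0.14,-0.14,-0.14,-0.14,-0.14,-0.14,-0.14,-0.14,-0.14,-0.14,-0.13,0]}'; python3 go.py 510 -175.6 190 181.85
```

```text
t: 31.35
eef_pos: [562.1, 24.8, 245.2]
tcp_rot: [3.141, -0.0, -3.105]
ft_force: [0.0, -0.4, -0.4]
opening: 0.352
turn 0.004 shift cm 5.85 -19.86 5.52 q6 end -1.93
```

```bash
python3 -m inch '{"hand":[0,0,0,0,0,0,0,0,0,0,0],"delta_pos":[[1,-1,0],[2,-2,0],[2,-3,0],[0.85,-3,0],[0,-3,0],[0,-3,0],[0,-3,0],[0,-1.86,1],[0,0,2],[0,0,2.5],[0,0,0]],"turn":[0.004,0,0,0,0,0,0,0,0,0,0]}'; python3 go.py 510 -175.6 138 181.85; python3 -c "
from h import *
cam('wrist','w16.png')"
```

```text
t: 32.45
eef_pos: [508.1, -175.6, 188.2]
tcp_rot: [3.139, -0.004, -3.115]
ft_force: [-0.1, 0.6, 0.3]
opening: 0.355
turn -0.006 shift cm -0.19 -0.0 5.02 q6 end -1.93
```

View pics/w16.png

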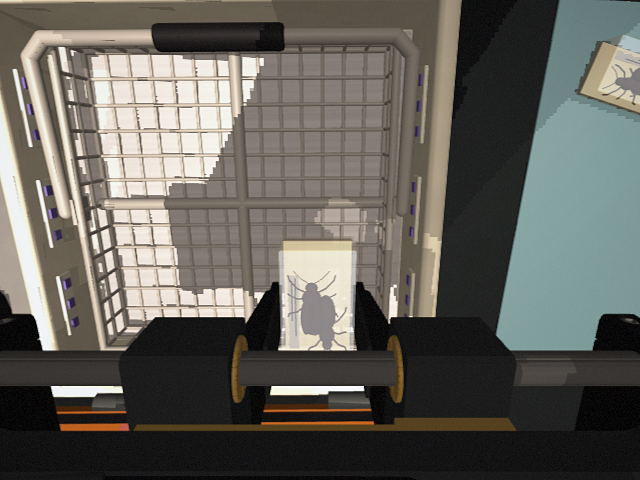

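```bash
python3 -m inch '{"hand":[0,0,0,0,0],"delta_pos":[[-0.19,0,1],[0,0,2],[0,0,1.5],[0,0,0.5],[0,0,0]],"turn":[-0.006,0,0,0,0]}'; python3 -m inch '{"hand":[0,0,0],"delta_pos":[[0,0,0.3],[0,0,0.2],[0,0,0]],"turn":[0,0,0]}'
```

```text
t: 33.0
eef_pos: [511.8, -175.4, 140.5]
tcp_rot: [3.141, -0.0, -3.106]
ft_force: [-0.4, 0.9, -0.3]
opening: 0.354
t: 33.3
eef_pos: [511.8, -175.5, 135.7]
tcp_rot: [-3.141, 0.0, -3.105]
ft_force: [0.3, -0.0, -0.9]
opening: 0.357
```

```bash
python3 -m inch '{"hand":[0,0,0,0],"delta_pos":[[0.15,0,0.2],[0,0,0.1],[0,0,0.1],[0,0,0]],"turn":[0,0,0,0]}'
```

```text
t: 33.7
eef_pos: [510.0, -175.5, 132.3]
tcp_rot: [-3.142, 0.0, -3.105]
ft_force: [-4.4, 0.7, 11.8]
opening: 0.359
```

Contact with the basket floor at TCP z 132, as predicted. Release and rise.

```bash
python3 -m inch '{"hand":[0,0.44,0.44,0.44,0.44,0.44,0.44,0.44,0.7,0.7,0.7],"delta_pos":[[0,0,-0.1],[0,0,0],[0,0,0],[0,0,0],[0,0,-1],[0,0,-2],[0,0,-3],[0,0,-4],[0,0,-4],[0,0,-3],[0,0,0]],"turn":[0,0,0,0,0,0,0,0,0,0,0]}'; python3 -c "
from h import *
st();cam('wrist','w17.png')"
```

```text
t: 34.8
eef_pos: [510.8, -175.8, 307.1]
tcp_rot: [-3.138, 0.006, -3.105]
ft_force: [0.5, 0.2, -0.4]
opening: 0.636
{'t': 34.8, 'joints': [-0.454, 0.353, 1.751, 0.0, 1.03, -2.061], 'eef_pos': [510.844, -175.801, 307.074], 'tcp_rot': [-3.138, 0.006, -3.105], 'ft_force': [0.494, 0.155, -0.353], 'opening': 0.636}
```

View pics/w17.png

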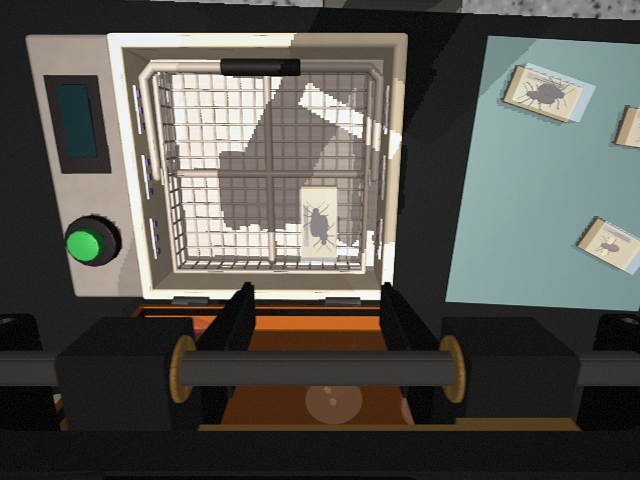

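```bash
python3 go.py 535.8 137.4 150 245.8
```

```text
turn -1.112 shift cm -29.59 10.5 15.47 q6 end -2.47
```

```bash
python3 -m inch '{"hand":[0.7,0.7,0.7,0.7,0.7,0.7,0.7,0.7,0.7,0.7,0.7,0.7,0.7,0.7,0.7,0.7,0.7,0.7,0.7],"delta_pos":[[1,0,0],[1,1,0],[1,1,0],[1,2,0],[0,3,0],[0,4,0],[0,4,0],[0,4,0],[0,4,0],[0,2,0],[0,0,0],[0,0,0],[0,0,0],[0,0,0],[0,0,0],[0,0,0],[0,0,0],[0,0,0],[0,0,0]],"turn":[0,0,0,0,0,0,0,0,0,0,-0.14,-0.14,-0.14,-0.14,-0.14,-0.14,-0.14,-0.132,0]}'; python3 go.py 535.8 137.4 150 245.8
```

```text
t: 36.75
eef_pos: [460.0, 77.3, 302.0]
tcp_rot: [-3.14, -0.005, -1.999]
ft_force: [0.4, 0.8, 0.3]
opening: 0.702
turn -0.006 shift cm -8.59 -4.45 15.2 q6 end -2.47
```

```bash
python3 -m inch '{"hand":[0.7,0.7,0.7,0.7,0.7,0.7,0.7,0.7,0.7],"delta_pos":[[-2,-1,2],[-3,-2,3],[-3,-1.45,3],[-0.59,0,3],[0,0,2],[0,0,2],[0,0,0.2],[0,0,0],[0,0,0]],"turn":[-0.006,0,0,0,0,0,0,0,0]}'; python3 blk.py w18.png | tail -n +2; python3 go.py 535.8 137.4 85 245.8
```

```text
t: 37.65
eef_pos: [537.0, 136.0, 151.1]
tcp_rot: [-3.138, -0.004, -1.992]
ft_force: [-0.0, 0.2, 0.0]
opening: 0.699
px [500.  28.] xy [395.2  55. ] z 23.3 size [28. 34.] long axis deg 164.3
px [506. 203.] xy [418.6 148.3] z 18.4 size [36.3 63. ] long axis deg 83.7
px [320. 263.] xy [535.3 137.1] z 18.4 size [35.3 62.4] long axis deg 65.7
turn 0.001 shift cm -0.07 0.18 6.62 q6 end -2.47
```

View pics/w18.png

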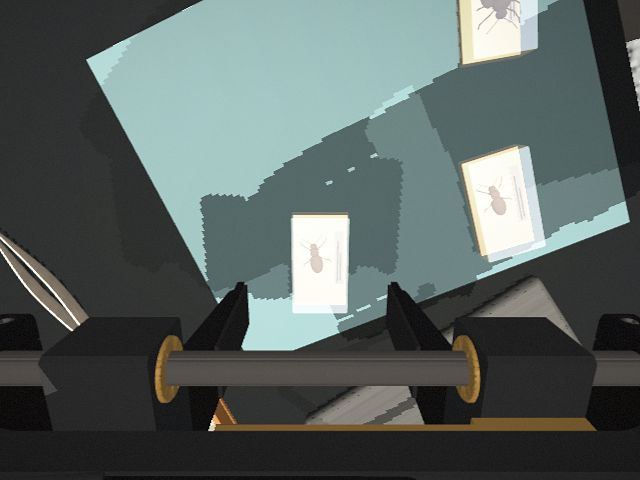

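```bash
python3 -m inch '{"hand":[0.7,0.7,0.7,0.7,0.7,0,0,0,0,0,0],"delta_pos":[[-0.07,0.15,1.5],[0,0,2],[0,0,2],[0,0,1.2],[0,0,0],[0,0,0],[0,0,0],[0,0,0],[0,0,0],[0,0,0],[0,0,0]],"turn":[0,0,0,0,0,0,0,0,0,0,0]}'
```

```text
t: 38.8
eef_pos: [535.9, 137.0, 83.5]
tcp_rot: [-3.139, -0.005, -1.992]
ft_force: [-2.3, 0.4, 6.1]
opening: 0.371
```

```bash
python3 -m inch '{"hand":[0,0,0,0,0,0,0,0,0,0,0,0,0],"delta_pos":[[0,0,-1],[0,0,-3],[0,0,-4],[0,0,-4],[0,0,-3],[0,0,-1],[0,0,0],[0,0,0],[0,0,0],[0,0,0],[0,0,0],[0,0,0],[0,0,0]],"turn":[0,0,0,0.14,0.14,0.14,0.14,0.14,0.14,0.14,0.132,0,0]}'; python3 go.py 426.1 -178.3 190 181.85
```

```text
t: 40.1
eef_pos: [535.7, 137.8, 243.4]
tcp_rot: [-3.136, 0.0, -3.1]
ft_force: [0.6, 0.3, -1.0]
opening: 0.376
turn 0.009 shift cm 11.97 -31.24 5.34 q6 end -2.0
```

```bash
python3 -m inch '{"hand":[0,0,0,0,0,0,0,0,0,0,0,0,0,0,0,0],"delta_pos":[[1,-1,0],[1.5,-2,0],[1.5,-3,0],[1.5,-3,0],[1.5,-3,0],[1.5,-3,0],[1.5,-3,0],[1.5,-3,0],[0.47,-3,0],[0,-3,0],[0,-3,0],[0,-1.24,1],[0,0,2],[0,0,2],[0,0,0.34],[0,0,0]],"turn":[0.009,0,0,0,0,0,0,0,0,0,0,0,0,0,0,0]}'; python3 go.py 426.1 -178.3 135 181.85; python3 -c "
from h import *
cam('wrist','w19.png')"
```

```text
t: 41.7
eef_pos: [424.7, -177.8, 191.0]
tcp_rot: [-3.137, -0.001, -3.112]
ft_force: [-1.2, -0.2, -0.4]
opening: 0.377
turn -0.003 shift cm -0.14 -0.05 5.6 q6 end -2.0
```

View pics/w19.png

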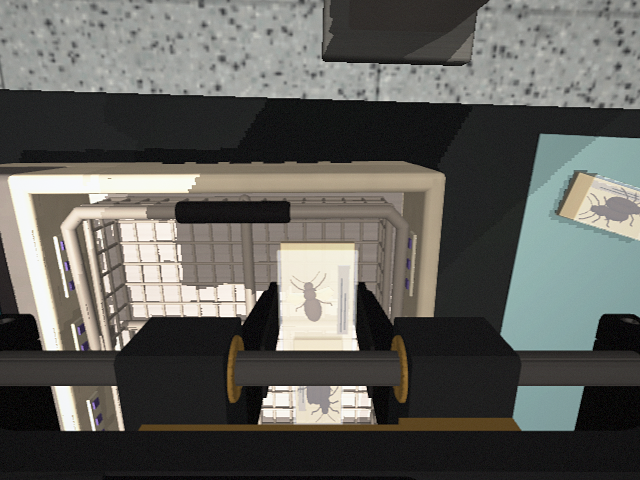

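```bash
python3 -m inch '{"hand":[0,0,0,0,0],"delta_pos":[[-0.1,-0.05,1.5],[0,0,2],[0,0,1.5],[0,0,0.5],[0,0,0]],"turn":[-0.003,0,0,0,0]}'; python3 go.py 426.1 -178.3 130 181.85
```

```text
t: 42.25
eef_pos: [426.3, -179.0, 136.7]
tcp_rot: [-3.136, -0.0, -3.11]
ft_force: [-1.0, -0.2, -1.1]
opening: 0.378
turn -0.0 shift cm 0.02 0.07 0.67 q6 end -2.0
```

```bash
python3 -m inch '{"hand":[0,0,0,0],"delta_pos":[[0,0.05,0.3],[0,0,0.2],[0,0,0.1],[0,0,0]],"turn":[0,0,0,0]}'
```

```text
t: 42.65
eef_pos: [426.2, -178.6, 130.6]
tcp_rot: [-3.136, 0.0, -3.11]
ft_force: [-0.2, 0.7, -0.3]
opening: 0.377
```

```bash
python3 -m inch '{"hand":[0,0,0],"delta_pos":[[0,0,0.1],[0,0,0.1],[0,0,0]],"turn":[0,0,0]}'
```

```text
t: 42.95
eef_pos: [426.3, -178.6, 129.4]
tcp_rot: [-3.135, 0.001, -3.11]
ft_force: [-2.9, 1.9, 17.7]
opening: 0.375
```

```bash
python3 -m inch '{"hand":[0,0.46,0.46,0.46,0.46,0.46,0.46,0.46,0.7,0.7,0.7],"delta_pos":[[0,0,-0.1],[0,0,0],[0,0,0],[0,0,0],[0,0,-1],[0,0,-2],[0,0,-3],[0,0,-4],[0,0,-4],[0,0,-3],[0,0,0]],"turn":[0,0,0,0,0,0,0,0,0,0,0]}'; python3 -c "
from h import *
st();cam('wrist','w20.png')"
```

```text
t: 44.05
eef_pos: [426.7, -177.9, 303.6]
tcp_rot: [-3.132, 0.006, -3.11]
ft_force: [0.2, 0.7, -0.4]
opening: 0.657
{'t': 44.05, 'joints': [-0.536, 0.243, 1.929, -0.006, 0.959, -2.135], 'eef_pos': [426.728, -177.887, 303.634], 'tcp_rot': [-3.132, 0.006, -3.11], 'ft_force': [0.207, 0.688, -0.352], 'opening': 0.657}
```

View pics/w20.png

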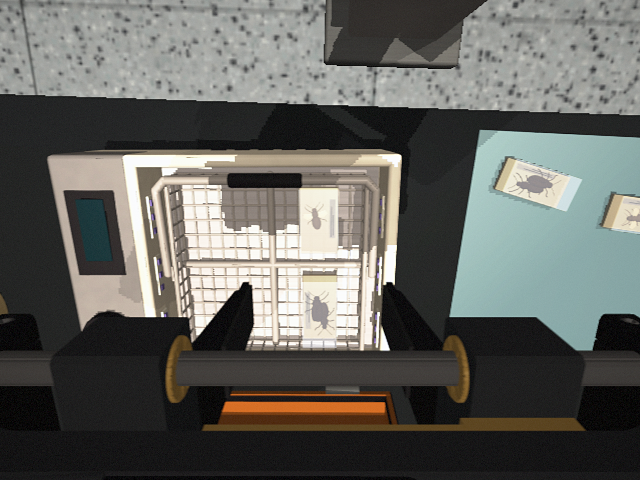

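```bash
python3 -m inch '{"hand":[0.7,0.7,0.7,0.7,0.7,0.7,0.7,0.7],"delta_pos":[[-1,1,0],[-1,3,0],[-1,4,0],[-0.5,4,0],[0,4,0],[0,4,0],[0,2,0],[0,0,0]],"turn":[0,0,0,0,0,0,0,0]}';python3 -m inch '{"hand":[0.7,0.7,0.7,0.7,0.7,0.7,0.7,0.7,0.7,0.7,0.7,0.7,0.7,0.7,0.7],"delta_pos":[[0,0,0],[0,0,0],[0,0,0],[0,0,0],[0,0,0],[0,0,0],[0,0,0],[0,0,0],[0,0,0],[0,0,0],[0,0,0],[0,0,0],[0,0,0],[0,0,0],[0,0,0]],"turn":[0.14,0.14,0.14,0.14,0.14,0.14,0.14,0.14,0.14,0.14,0.14,0.14,0.14,0.05,0]}'; python3 blk.py w21.png;python3 go.py 393.7 47 160 74.7
```

```text
t: 44.9
eef_pos: [453.5, 45.3, 297.4]
tcp_rot: [-3.136, -0.002, -3.107]
ft_force: [-0.4, -0.3, 0.2]
opening: 0.703
t: 46.4
eef_pos: [454.0, 42.5, 297.6]
tcp_rot: [3.141, 0.006, 1.302]
ft_force: [1.0, -0.2, 0.1]
opening: 0.698
{'t': 46.4, 'joints': [-0.049, 0.245, 1.947, -0.007, 0.951, 0.224], 'eef_pos': [454.039, 42.456, 297.604], 'tcp_rot': [3.141, 0.006, 1.302], 'ft_force': [0.985, -0.226, 0.053], 'opening': 0.698}
px [250. 116.] xy [419.  148.3] z 18.4 size [35.4 62.5] long axis deg 83.7
px [258. 239.] xy [390.3  35.5] z 23.4 size [33.5 68.4] long axis deg 74.8
turn 0.0 shift cm -1.17 -5.94 13.77 q6 end 0.39
```

```bash
python3 -m inch '{"hand":[0.7,0.7,0.7,0.7,0.7,0.7,0.7],"delta_pos":[[-0.5,-1.5,1],[-0.67,-2,3],[0,-2,4],[0,-0.44,4],[0,0,1.7],[0,0,0],[0,0,0]],"turn":[0,0,0,0,0,0,0]}'; python3 blk.py w22.png;python3 go.py 393.7 47 86 74.7
```

```text
t: 47.15
eef_pos: [394.1, 46.7, 161.4]
tcp_rot: [3.14, 0.006, 1.304]
ft_force: [-0.2, 0.2, 0.6]
opening: 0.697
{'t': 47.15, 'joints': [-0.046, 0.404, 2.233, -0.012, 0.505, 0.231], 'eef_pos': [394.094, 46.745, 161.384], 'tcp_rot': [3.14, 0.006, 1.304], 'ft_force': [-0.17, 0.163, 0.613], 'opening': 0.697}
px [312.  84.] xy [418.8 148.2] z 18.4 size [35.2 62.7] long axis deg 83.8
px [317. 277.] xy [390.1  35.4] z 23.4 size [33.2 68.7] long axis deg 75.0
turn -0.0 shift cm 0.0 -0.06 7.58 q6 end 0.39
```

View pics/w22.png

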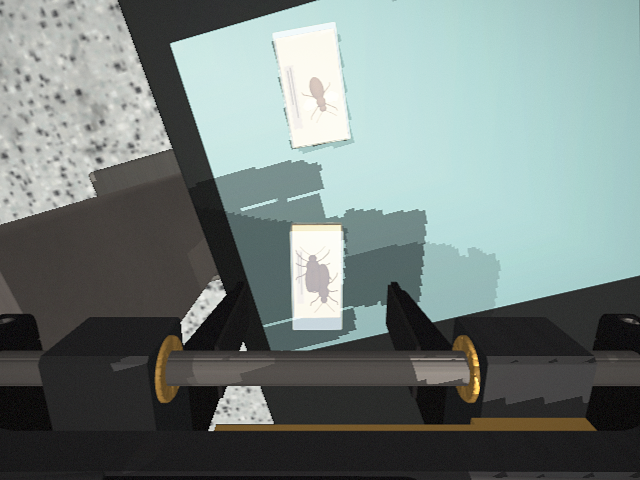

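```bash
python3 -m inch '{"hand":[0.7,0.7,0.7,0.7,0.7,0.7],"delta_pos":[[-0.5,-0.1,1.5],[0,0,2.5],[0,0,2],[0,0,1.2],[0,0,0.3],[0,0,0]],"turn":[-0.004,0,0,0,0,0]}';python3 go.py 390.2 35.4 86 75
```

```text
t: 47.8
eef_pos: [392.0, 42.0, 86.7]
tcp_rot: [3.139, 0.005, 1.307]
ft_force: [0.6, -0.1, 0.8]
opening: 0.7
turn -0.002 shift cm -0.68 0.0 0.07 q6 end 0.35
```

```bash
python3 -m inch '{"hand":[0.7,0,0,0,0,0,0],"delta_pos":[[0,0,0.2],[0,0,0],[0,0,0],[0,0,0],[0,0,0],[0,0,0],[0,0,0]],"turn":[0,0,0,0,0,0,0]}';python3 -m inch '{"hand":[0,0,0,0,0,0,0,0,0,0,0,0,0,0,0,0,0],"delta_pos":[[0,0.5,-1],[0,0.5,-3],[0,2,-4],[0,2,-4],[0,1,-3],[0,0,-1],[0,0,0],[0,0,0],[0,0,0],[0,0,0],[0,0,0],[0,0,0],[0,0,0],[0,0,0],[0,0,0],[0,0,0],[0,0,0]],"turn":[0,0,0,-0.14,-0.14,-0.14,-0.14,-0.14,-0.14,-0.14,-0.14,-0.14,-0.14,-0.14,-0.14,-0.14,-0.046]}'; python3 go.py 506.9 -261.8 190 181.85
```

```text
t: 48.5
eef_pos: [391.6, 42.0, 84.3]
tcp_rot: [3.14, 0.005, 1.307]
ft_force: [-0.3, -0.3, 2.4]
opening: 0.354
t: 50.2
eef_pos: [449.5, 28.7, 244.1]
tcp_rot: [-3.136, -0.001, -3.105]
ft_force: [0.4, 0.8, -1.8]
opening: 0.355
turn 0.005 shift cm -4.8 -29.22 5.41 q6 end -2.08
```

```bash
python3 -m inch '{"hand":[0,0,0,0,0,0,0,0,0,0,0,0,0,0,0,0],"delta_pos":[[0,-1,0],[0,-2,0],[0,-3,0],[0,-3,0],[-0.8,-3,0],[-1,-3,0],[-1,-3,0],[-1,-3,0],[-1,-3,0],[0,-3,0],[0,-2.2,0],[0,0,1],[0,0,2],[0,0,2],[0,0,0.4],[0,0,0]],"turn":[0.005,0,0,0,0,0,0,0,0,0,0,0,0,0,0,0]}'; python3 go.py 507.1 -261.8 137 181.85; python3 -c "
from h import *
cam('wrist','w23.png')"
```

```text
t: 51.8
eef_pos: [505.2, -261.9, 191.3]
tcp_rot: [-3.137, -0.001, -3.116]
ft_force: [0.9, -0.2, -0.7]
opening: 0.355
turn -0.006 shift cm -0.19 0.01 5.43 q6 end -2.08
```

View pics/w23.png

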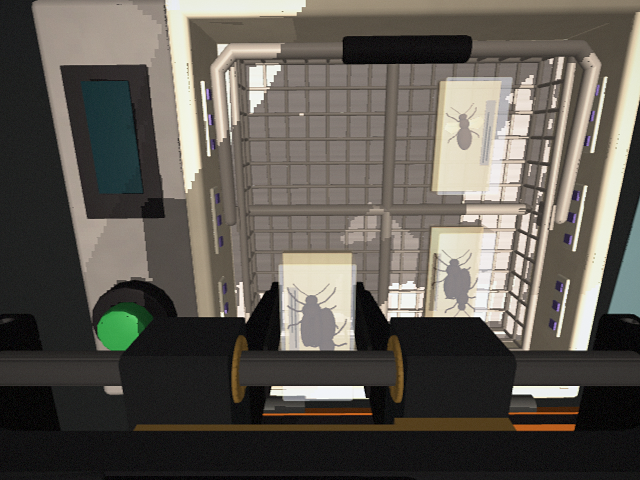

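```bash
python3 -m inch '{"hand":[0,0,0,0,0],"delta_pos":[[-0.05,0,1.5],[0,0,2],[0,0,1.5],[0,0,0.4],[0,0,0]],"turn":[-0.006,0,0,0,0]}'; python3 go.py 507.1 -261.8 130.5 181.85
```

```text
t: 52.35
eef_pos: [506.2, -262.6, 138.4]
tcp_rot: [-3.136, 0.0, -3.109]
ft_force: [-0.2, -0.6, -0.4]
opening: 0.356
turn 0.0 shift cm -0.09 0.08 0.79 q6 end -2.08
```

```bash
python3 -m inch '{"hand":[0,0,0,0,0],"delta_pos":[[-0.09,0.06,0.4],[0,0,0.2],[0,0,0.1],[0,0,0.1],[0,0,0]],"turn":[0,0,0,0,0]}'
```

```text
t: 52.85
eef_pos: [507.0, -262.0, 130.5]
tcp_rot: [-3.136, 0.0, -3.109]
ft_force: [-1.3, 1.1, 3.5]
opening: 0.357
```

```bash
python3 -m inch '{"hand":[0,0,0],"delta_pos":[[0,0,0.06],[0,0,0],[0,0,0]],"turn":[0,0,0]}';python3 -m inch '{"hand":[0.44,0.44,0.44,0.44,0.44,0.44,0.44,0.7,0.7,0.7],"delta_pos":[[0,0,0],[0,0,0],[0,0,0],[0,0,-1],[0,0,-2],[0,0,-3],[0,0,-4],[0,0,-4],[0,0,-3],[0,0,0]],"turn":[0,0,0,0,0,0,0,0,0,0]}'; python3 -c "
from h import *
st();cam('wrist','w24.png')"; python3 go.py 418.9 148.2 300 83.8
```

```text
t: 53.15
eef_pos: [506.9, -262.0, 130.4]
tcp_rot: [-3.136, 0.001, -3.109]
ft_force: [-4.0, 1.3, 13.1]
opening: 0.353
t: 54.15
eef_pos: [507.6, -261.4, 304.1]
tcp_rot: [-3.132, 0.006, -3.109]
ft_force: [-0.9, -0.1, -0.1]
opening: 0.638
{'t': 54.15, 'joints': [-0.59, 0.399, 1.684, -0.005, 1.048, -2.191], 'eef_pos': [507.569, -261.368, 304.116], 'tcp_rot': [-3.132, 0.006, -3.109], 'ft_force': [-0.914, -0.098, -0.146], 'opening': 0.638}
turn 1.712 shift cm 39.74 -13.18 0.17 q6 end 0.45
```

View pics/w24.png

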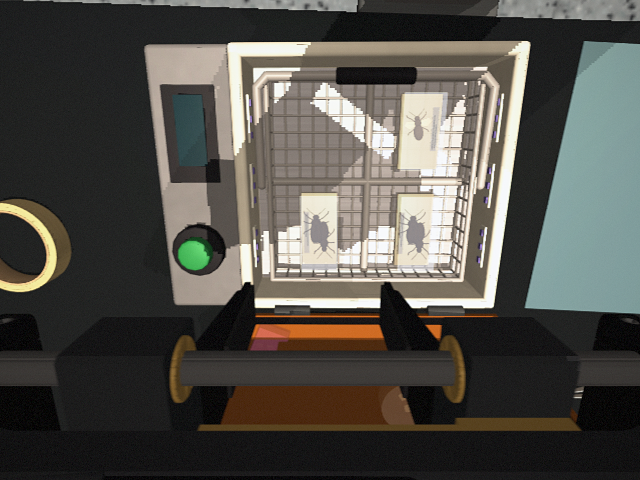

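```bash
python3 -m inch '{"hand":[0.7,0.7,0.7,0.7,0.7,0.7,0.7,0.7,0.7,0.7,0.7,0.7],"delta_pos":[[1,1,0],[1,2,0],[1,4,0],[1,4,0],[1,4,0],[1,4,0],[1,4,0],[1,4,0],[0,4,0],[0,4,0],[0,3,0],[0,0.5,0]],"turn":[0,0,0,0,0,0,0,0,0,0,0,0]}';python3 -m inch '{"hand":[0.7,0.7,0.7,0.7,0.7,0.7,0.7,0.7,0.7,0.7,0.7,0.7,0.7,0.7,0.7],"delta_pos":[[0,0,0],[0,0,0],[0,0,0],[0,0,0],[0,0,0],[0,0,0],[0,0,0],[0,0,0],[0,0,0],[0,0,0],[0,0,0],[0,0,0],[0,0,0],[0,0,0],[0,0,0]],"turn":[0.14,0.14,0.14,0.14,0.14,0.14,0.14,0.14,0.14,0.14,0.14,0.14,0.03,0,0]}'; python3 blk.py w25.png;python3 go.py 418.9 148.2 150 83.8
```

```text
t: 55.4
eef_pos: [413.6, 123.4, 296.4]
tcp_rot: [-3.136, -0.002, -3.106]
ft_force: [-1.0, -0.5, -0.7]
opening: 0.7
t: 56.9
eef_pos: [414.3, 120.8, 296.8]
tcp_rot: [-3.142, 0.006, 1.465]
ft_force: [0.2, -0.4, 0.5]
opening: 0.701
{'t': 56.9, 'joints': [0.133, 0.21, 1.999, -0.007, 0.934, 0.243], 'eef_pos': [414.27, 120.765, 296.763], 'tcp_rot': [-3.142, 0.006, 1.465], 'ft_force': [0.218, -0.415, 0.456], 'opening': 0.701}
px [368. 199.] xy [464.5 131.9] z 18.4 size [35.4 63. ] long axis deg 83.8
turn 0.002 shift cm 2.77 0.16 14.69 q6 end 0.45
```

View pics/w25.png

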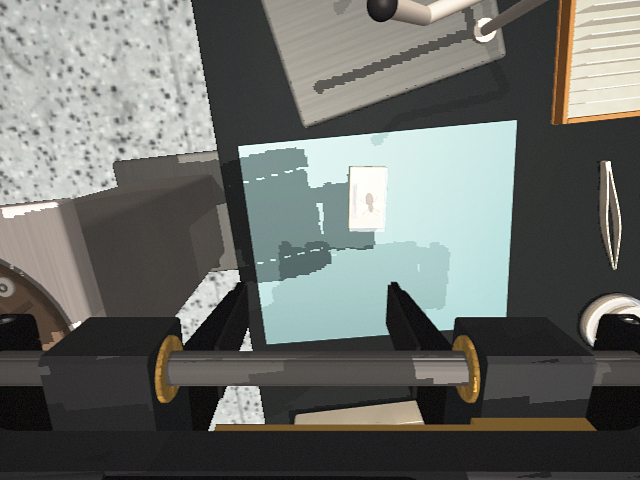

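The last block was knocked aside and now lies at (464.5, 131.9), still flat with its insect up (pixel 368,199).

```bash
python3 go.py 464.5 131.9 150 83.8
```

```text
turn 0.002 shift cm 1.64 4.87 14.69 q6 end 0.38
```

```bash
python3 -m inch '{"hand":[0.7,0.7,0.7,0.7,0.7,0.7,0.7],"delta_pos":[[0.64,1.5,1],[1,2,3],[0,1.37,4],[0,0,4],[0,0,2],[0,0,0.6],[0,0,0]],"turn":[0.002,0,0,0,0,0,0]}';python3 blk.py w26.png|tail -1;python3 go.py 464.5 131.9 84 83.8
```

```text
t: 57.65
eef_pos: [464.6, 131.3, 150.8]
tcp_rot: [-3.141, 0.006, 1.463]
ft_force: [0.1, -0.2, -0.1]
opening: 0.703
px [318. 262.] xy [464.5 132.3] z 18.4 size [35.1 62.9] long axis deg 83.8
turn -0.0 shift cm 0.05 -0.04 6.76 q6 end 0.38
```

```bash
python3 -m inch '{"hand":[0.7,0.7,0.7,0.7,0.7,0,0,0,0,0,0],"delta_pos":[[0.08,0,1.5],[0,0,2],[0,0,2],[0,0,1.2],[0,0,0],[0,0,0],[0,0,0],[0,0,0],[0,0,0],[0,0,0],[0,0,0]],"turn":[0,0,0,0,0,0,0,0,0,0,0]}';python3 -m inch '{"hand":[0,0,0,0,0,0,0,0,0,0,0,0,0,0,0],"delta_pos":[[0,0,-1],[0,0,-3],[0,0,-4],[0,0,-4],[0,0,-3],[0,0,-1],[0,0,0],[0,0,0],[0,0,0],[0,0,0],[0,0,0],[0,0,0],[0,0,0],[0,0,0],[0,0,0]],"turn":[0,0,-0.14,-0.14,-0.14,-0.14,-0.14,-0.14,-0.14,-0.14,-0.14,-0.14,-0.14,-0.14,-0.031]}'; python3 go.py 428.9 -264.3 190 181.85
```

```text
t: 58.8
eef_pos: [464.8, 131.9, 84.5]
tcp_rot: [3.14, 0.005, 1.462]
ft_force: [-0.9, -0.3, 7.1]
opening: 0.374
t: 60.3
eef_pos: [464.4, 132.7, 244.6]
tcp_rot: [-3.136, 0.0, -3.105]
ft_force: [0.5, -0.7, -0.3]
opening: 0.377
turn 0.004 shift cm 4.83 -39.56 5.46 q6 end -2.16
```

```bash
python3 -m inch '{"hand":[0,0,0,0,0,0,0,0,0,0,0,0,0,0,0,0,0,0,0],"delta_pos":[[0.5,-1,0],[0.5,-2,0],[0.5,-3,0],[0.5,-3,0],[0.5,-3,0],[0.5,-3,0],[0.5,-3,0],[0.5,-3,0],[0.5,-3,0],[0.3,-3,0],[0,-3,0],[0,-3,0],[0,-3,0],[0,-2.5,0],[0,-1,1],[0,0,2],[0,0,2],[0,0,0.4],[0,0,0]],"turn":[0.004,0,0,0,0,0,0,0,0,0,0,0,0,0,0,0,0,0,0]}'; python3 go.py 428.9 -264.3 138 181.85; python3 -c "
from h import *
cam('wrist','w27.png')"
```

```text
t: 62.2
eef_pos: [427.2, -263.3, 191.9]
tcp_rot: [-3.137, -0.001, -3.114]
ft_force: [0.6, 0.6, -0.0]
opening: 0.375
turn -0.005 shift cm -0.16 -0.11 5.39 q6 end -2.16
```

View pics/w27.png

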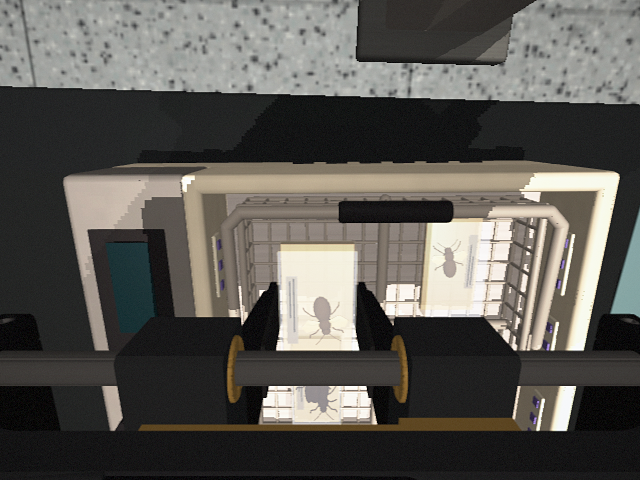

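```bash
python3 -m inch '{"hand":[0,0,0,0,0],"delta_pos":[[-0.1,-0.05,1.5],[0,0,2],[0,0,1.5],[0,0,0.4],[0,0,0]],"turn":[-0.005,0,0,0,0]}'; python3 go.py 428.9 -264.3 130.5 181.85
```

```text
t: 62.75
eef_pos: [428.8, -264.5, 138.7]
tcp_rot: [-3.136, 0.0, -3.109]
ft_force: [0.9, -0.4, 0.4]
opening: 0.369
turn 0.0 shift cm -0.01 0.02 0.82 q6 end -2.16
```

```bash
python3 -m inch '{"hand":[0,0,0,0,0],"delta_pos":[[0,0,0.4],[0,0,0.2],[0,0,0.1],[0,0,0.1],[0,0,0]],"turn":[0,0,0,0,0]}'
```

```text
t: 63.25
eef_pos: [428.7, -264.6, 130.6]
tcp_rot: [-3.136, 0.0, -3.109]
ft_force: [-1.6, 1.1, 3.4]
opening: 0.376
```

```bash
python3 -m inch '{"hand":[0,0,0],"delta_pos":[[0,0,0.06],[0,0,0],[0,0,0]],"turn":[0,0,0]}';python3 -m inch '{"hand":[0.46,0.46,0.46,0.46,0.46,0.46,0.46,0.7,0.7,0.7,0.7,0.7],"delta_pos":[[0,0,0],[0,0,0],[0,0,0],[0,0,-1],[0,0,-2],[0,0,-3],[0,0,-4],[-2,-0,-4],[-3,0,-4],[-1,0,-4],[0,0,-2],[0,0,0]],"turn":[0,0,0,0,0,0,0,0,0,0,0,0]}'; python3 -c "
from h import *
st();p,d,c=cam('wrist','w28.png');np.savez('w28.npz',p=p,d=d,T=c['T'],k=[c['fx'],c['fy'],c['cx'],c['cy']])"
```

```text
t: 63.55
eef_pos: [428.7, -264.6, 130.5]
tcp_rot: [-3.136, 0.001, -3.109]
ft_force: [-2.5, 2.1, 13.6]
opening: 0.376
t: 64.75
eef_pos: [489.0, -261.2, 373.2]
tcp_rot: [-3.133, 0.004, -3.108]
ft_force: [-0.0, 0.2, -0.2]
opening: 0.698
{'t': 64.75, 'joints': [-0.608, 0.313, 1.625, -0.005, 1.195, -2.21], 'eef_pos': [488.998, -261.198, 373.159], 'tcp_rot': [-3.133, 0.004, -3.108], 'ft_force': [-0.026, 0.208, -0.184], 'opening': 0.698}
```

View pics/w28.png

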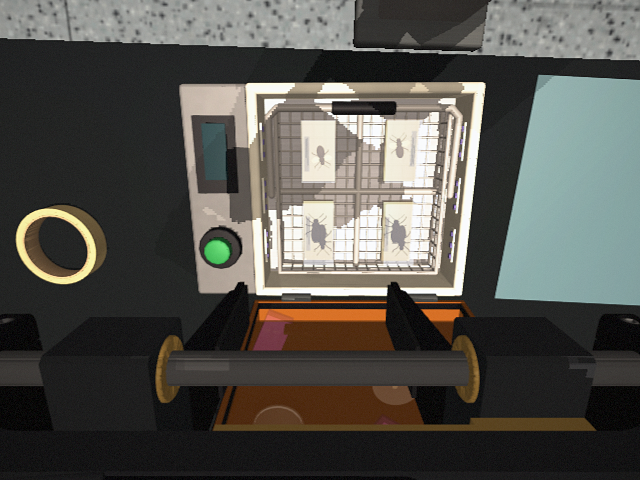

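```bash
python3 - <<'E'
from h import *
f=np.load('w28.npz'); k=f['k']; c=dict(fx=k[0],fy=k[1],cx=k[2],cy=k[3],T=f['T']); d=f['d']
for q in((308,128),(330,175),(390,128),(412,175),(310,208),(326,255),(388,208),(408,258)): print(q,pt(c,d,*q).round(1))
E
python3 -m inch '{"hand":[0.7,0.7,0.7,0.7,0.7,0.7,0.7,0.7,0.7,0.7,0.7,0.7,0.7],"delta_pos":[[0,0,-2],[0,0,-4],[0,0,-4],[0,0,-2],[0,0,0],[0,0,0],[0,0,0],[0,0,0],[0,0,0],[0,0,0],[0,0,0],[0,0,0],[0,0,0]],"turn":[0.14,0.14,0.14,0.14,0.14,0.14,0.14,0.14,0.14,0.14,0.14,0.032,0]}'; python3 go.py 648.5 -214.8 489 91.85
```

```text
(308, 128) [ 405.9 -274.6   65.1]
(330, 175) [ 451.6 -250.8   63. ]
(390, 128) [ 403.3 -193.1   64.1]
(412, 175) [ 448.8 -166.4   63.4]
(310, 208) [ 485.5 -270.4   70. ]
(326, 255) [ 536.5 -251.8   69. ]
(388, 208) [ 482.8 -189.4   69.9]
(408, 258) [ 536.8 -163.2   69.3]
t: 66.1
eef_pos: [488.3, -260.7, 488.5]
tcp_rot: [-3.14, 0.004, 1.602]
ft_force: [-0.1, 0.3, 0.9]
opening: 0.7
turn -0.002 shift cm 4.07 16.16 -0.05 q6 end -0.35
```

The tops lie at about 65 and 70 mm, so all four blocks are flat on the basket floor. Next I take the cover bar.

```bash
python3 -m inch '{"hand":[0.5,0.5,0.4,0.4,0.4,0.4,0.4,0.4],"delta_pos":[[1,2,0],[1.5,3,0],[1.5,4,0],[0,4,0],[0,2.5,0],[0,0.7,0],[0,0,0],[0,0,0]],"turn":[0,0,0,0,0,0,0,0]}'; python3 -c "
from h import *
st();p,d,c=cam('wrist','w29.png')
v,u=np.mgrid[0:480,0:640]; T=np.array(c['T'])
X=np.stack([(u-c['cx'])/c['fx']*d,(v-c['cy'])/c['fy']*d,d],-1)@T[:3,:3].T+T[:3,3]
m=(X[...,2]>270)&(X[...,2]<310)&(X[...,0]>625)&(X[...,0]<680)&(v<310)&(p.max(2)<90)&(X[...,1]<-165)
print(m.sum(),X[m].mean(0),np.percentile(X[m],[2,98],axis=0))"; python3 go.py 648.5 -214.8 349 91.85
```

```text
t: 66.9
eef_pos: [648.4, -215.8, 489.4]
tcp_rot: [-3.141, 0.005, 1.602]
ft_force: [-0.2, 0.5, 0.4]
opening: 0.4
{'t': 66.9, 'joints': [-0.416, 0.475, 1.077, -0.005, 1.589, -0.448], 'eef_pos': [648.396, -215.773, 489.369], 'tcp_rot': [-3.141, 0.005, 1.602], 'ft_force': [-0.226, 0.463, 0.444], 'opening': 0.4}
2309 [ 652.15004207 -224.06438829  290.54482457] [[ 629.47754418 -274.90772306  286.47735074]
 [ 660.73231993 -167.16699834  293.13832509]]
turn -0.001 shift cm 0.1 0.03 14.08 q6 end -0.35
```

View pics/w29.png

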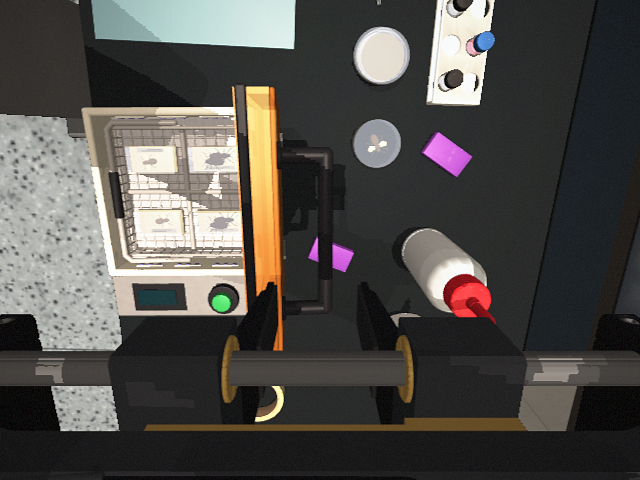

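```bash
python3 -c "
from h import *
p,d,c=cam('wrist')
v,u=np.mgrid[0:480,0:640]; T=np.array(c['T'])
X=np.stack([(u-c['cx'])/c['fx']*d,(v-c['cy'])/c['fy']*d,d],-1)@T[:3,:3].T+T[:3,3]
m=(X[...,2]>275)&(X[...,2]<310)&(X[...,0]>625)&(X[...,0]<680)&(p.max(2)<90)&(X[...,1]<-190)&(X[...,1]>-250)
print(m.sum(),np.percentile(X[m],[2,50,98],axis=0))"
```

```text
1061 [[ 648.17927185 -248.80301204  286.59825717]
 [ 654.13808649 -217.13331357  290.86145216]
 [ 659.82699866 -191.20000897  292.69470006]]
```

```bash
python3 -m inch '{"hand":[0.38,0.38,0.38,0.38,0.38,0.38,0.38],"delta_pos":[[0.1,0.56,1],[0,0,3],[0,0,4],[0,0,3],[0,0,2],[0,0,1.1],[0,0,0]],"turn":[0,0,0,0,0,0,0]}'; python3 go.py 654 -214.8 346 91.85
```

```text
t: 67.7
eef_pos: [654.5, -215.2, 347.1]
tcp_rot: [-3.14, 0.005, 1.602]
ft_force: [-0.2, -0.3, 0.4]
opening: 0.38
turn -0.001 shift cm 0.04 -0.05 0.11 q6 end -0.35
```

```bash
python3 -m inch '{"hand":[0,0,0,0,0],"delta_pos":[[0,0,0],[0,0,0],[0,0,0],[0,0,0],[0,0,0]],"turn":[0,0,0,0,0]}'; python3 -c "
import numpy as np
from h import *
s=env.state()['eef_pos']
# hinge estimate: initial grip (379.4,218.2) is theta=0
H=np.array([379.4+195.9,218.2-64]); p=np.array([s[0],s[2]])-H; print(p,np.hypot(*p))
a0=np.arctan2(p[1],-p[0]); th=a0-np.arctan2(64,196); print('theta',th)
t=np.append(np.arange(th,0,-.1),0)+np.arctan2(64,196);P=np.c_[-206.2*np.cos(t),-206.2*np.sin(t)]/10
for a,b in zip(t[1:]-np.arctan2(64,196),np.diff(P,axis=0).round(2).tolist()): print(round(a,2),b)
"
```

```text
t: 68.2
eef_pos: [654.5, -215.2, 349.3]
tcp_rot: [3.142, 0.006, 1.602]
ft_force: [-5.0, -0.8, 5.5]
opening: 0.119
[ 79.20882451 195.08278545] 210.5500678169966
theta 1.6408716734522433
1.54 [-1.95, -0.68]
1.44 [-2.0, -0.48]
1.34 [-2.04, -0.28]
1.24 [-2.06, -0.07]
1.14 [-2.06, 0.13]
1.04 [-2.03, 0.34]
0.94 [-1.99, 0.54]
0.84 [-1.93, 0.73]
0.74 [-1.84, 0.92]
0.64 [-1.74, 1.1]
0.54 [-1.62, 1.27]
0.44 [-1.49, 1.43]
0.34 [-1.34, 1.57]
0.24 [-1.17, 1.69]
0.14 [-1.0, 1.8]
0.04 [-0.81, 1.89]
0.0 [-0.28, 0.8]
```

```bash
python3 -m inch '{"hand":[0,0,0,0,0],"delta_pos":[[0,-0.95,-0.35],[0,-1.0,-0.33],[0,-2.0,-0.48],[0,-2.04,-0.28],[0,0,0]],"turn":[0,0,0,0,0]}';python3 -m inch '{"hand":[0,0,0,0],"delta_pos":[[0,-2.06,-0.07],[0,-2.06,0.13],[0,-2.03,0.34],[0,0,0]],"turn":[0,0,0,0]}'
```

```text
t: 68.7
eef_pos: [593.0, -216.9, 363.9]
tcp_rot: [3.142, 0.006, 1.601]
ft_force: [-0.1, 1.2, 4.5]
opening: 0.117
t: 69.1
eef_pos: [532.1, -218.8, 359.0]
tcp_rot: [-3.141, 0.005, 1.601]
ft_force: [-1.0, 2.8, 3.2]
opening: 0.116
```

```bash
python3 -m inch '{"hand":[0,0,0,0,0],"delta_pos":[[0,-1.0,0.25],[0,-1.0,0.28],[0,-1.93,0.73],[0,-1.84,0.92],[0,0,0]],"turn":[0,0,0,0,0]}';python3 -m inch '{"hand":[0,0,0,0],"delta_pos":[[0,-1.74,1.1],[0,-1.62,1.27],[0,-1.49,1.43],[0,0,0]],"turn":[0,0,0,0]}'
```

```text
t: 69.6
eef_pos: [474.5, -220.7, 336.2]
tcp_rot: [-3.139, 0.004, 1.602]
ft_force: [-2.0, 3.2, 2.4]
opening: 0.117
t: 70.0
eef_pos: [426.1, -222.3, 297.7]
tcp_rot: [-3.138, 0.003, 1.602]
ft_force: [-4.1, 3.8, 2.5]
opening: 0.117
```

```bash
python3 -m inch '{"hand":[0,0,0,0,0,0],"delta_pos":[[0,-0.67,0.78],[0,-0.67,0.79],[0,-0.59,0.84],[0,-0.58,0.85],[0,-0.5,0.9],[0,0,0]],"turn":[0,0,0,0,0,0]}'
```

```text
t: 70.6
eef_pos: [396.4, -223.3, 256.3]
tcp_rot: [-3.137, 0.003, 1.602]
ft_force: [-8.6, 4.0, 3.2]
opening: 0.119
```

```bash
python3 -m inch '{"hand":[0,0,0,0,0,0],"delta_pos":[[0,-0.26,0.5],[0,-0.25,0.5],[0,-0.23,0.5],[0,-0.21,0.5],[0,-0.19,0.5],[0,0,0]],"turn":[0,0,0,0,0,0]}'
```

```text
t: 71.2
eef_pos: [384.8, -223.7, 231.4]
tcp_rot: [-3.136, 0.002, 1.603]
ft_force: [-12.4, 1.8, 3.3]
opening: 0.117
```

```bash
python3 -m inch '{"hand":[0,0,0,0,0],"delta_pos":[[0,-0.05,0.25],[0,-0.06,0.25],[0,-0.06,0.25],[0,-0.05,0.2],[0,0,0]],"turn":[0,0,0,0,0]}'
```

```text
t: 71.7
eef_pos: [381.6, -223.8, 222.0]
tcp_rot: [-3.134, 0.002, 1.603]
ft_force: [-21.6, -1.8, 5.6]
opening: 0.117
```

```bash
python3 -m inch '{"hand":[0,0,0,0],"delta_pos":[[0,-0.15,0.1],[0,-0.05,0.1],[0,0,0],[0,0,0]],"turn":[0,0,0,0]}'
```

```text
t: 72.1
eef_pos: [380.7, -223.8, 220.2]
tcp_rot: [-3.137, 0.002, 1.603]
ft_force: [-12.6, 1.9, 2.8]
opening: 0.115
```

```bash
python3 -m inch '{"hand":[0,0,0,0],"delta_pos":[[0,-0.1,0.1],[0,0,0.1],[0,0,0],[0,0,0]],"turn":[0,0,0,0]}'
```

```text
t: 72.5
eef_pos: [380.0, -223.9, 218.3]
tcp_rot: [-3.137, 0.003, 1.603]
ft_force: [-9.1, 3.5, 2.5]
opening: 0.115
```

```bash
python3 -m inch '{"hand":[0,0,0],"delta_pos":[[0,-0.05,0.1],[0,0,0.1],[0,0,0]],"turn":[0,0,0]}';python3 -m inch '{"hand":[0,0,0],"delta_pos":[[0,-0.03,0.1],[0,0,0],[0,0,0]],"turn":[0,0,0]}'
```

```text
t: 72.8
eef_pos: [379.6, -223.9, 216.9]
tcp_rot: [-3.138, 0.003, 1.603]
ft_force: [-11.0, 5.5, 13.1]
opening: 0.12
t: 73.1
eef_pos: [379.5, -224.0, 216.8]
tcp_rot: [-3.139, 0.004, 1.603]
ft_force: [-11.5, 7.0, 25.4]
opening: 0.122
```

The cover is seated: z no longer moves while the force rises. I release and check.

```bash
python3 -m inch '{"hand":[0,0.5,0.6,0.6,0.6,0.6,0.6,0.6,0.6,0.6],"delta_pos":[[0,0,-0.1],[0,0,0],[0,0,0],[0,0,0],[0,0,-1],[0,0,-3],[0,0,-4],[0,0,-4],[0,0,-4],[0,0,0]],"turn":[0,0,0,0,0,0,0,0,0,0]}'; python3 -m inch '{"hand":[0.6,0.4,0.2,0.1,0,0,0,0],"delta_pos":[[-2,4,-3],[-2,4,0],[0,2,0],[0,0,0],[0,0,0],[0,0,0],[0,0,0],[0,0,0]],"turn":[0,0,0,0,0,0,0,0]}'; python3 -c "
from h import *
st();p,d,c=cam('wrist','w30.png');cam('scene','s8.png')
cv2.imwrite('pics/s8c.png',cv2.resize(cv2.imread('pics/s8.png')[220:420,220:420],(600,600)))
v,u=np.mgrid[0:480,0:640]; T=np.array(c['T'])
X=np.stack([(u-c['cx'])/c['fx']*d,(v-c['cy'])/c['fy']*d,d],-1)@T[:3,:3].T+T[:3,3]
h=cv2.cvtColor(p,cv2.COLOR_BGR2HSV); gm=(h[...,0]>45)&(h[...,0]<80)&(h[...,1]>120)&(X[...,0]<560)&(X[...,2]>90)
print('button',gm.sum(),np.median(X[gm],0),np.percentile(X[gm],[3,97],axis=0).round(1).tolist())
m=(X[...,2]>148)&(X[...,2]<175)&(X[...,0]<400)&(X[...,0]>350)&(X[...,1]<-180)&(X[...,1]>-260); print('bar',m.sum(),np.percentile(X[m],[3,50,98],axis=0).round(1).tolist() if m.any() else 0)
for y in (-140,-200):
  for x in (400,480,550):
    a=px(c,[x,y,124]); print(x,y,pt(c,d,*a)[2].round(1) if 0<=a[1]<310 and 0<=a[0]<640 else None)
"
```

```text
t: 74.1
eef_pos: [380.6, -224.1, 382.2]
tcp_rot: [3.135, 0.011, 1.602]
ft_force: [-0.1, -0.1, -0.3]
opening: 0.603
t: 74.9
eef_pos: [477.6, -258.9, 405.4]
tcp_rot: [3.141, 0.006, 1.602]
ft_force: [0.3, 0.0, 0.2]
opening: 0.069
{'t': 74.9, 'joints': [-0.617, 0.273, 1.596, -0.005, 1.268, -0.646], 'eef_pos': [477.589, -258.932, 405.438], 'tcp_rot': [3.141, 0.006, 1.602], 'ft_force': [0.318, 0.029, 0.17], 'opening': 0.069}
button 446 [ 522.68547748 -355.98181811  112.20606296] [[403.5, -368.8, 103.6], [535.7, -242.5, 415.1]]
bar 1344 [[374.0, -257.2, 159.8], [380.6, -217.8, 164.4], [385.7, -181.2, 166.6]]
400 -140 122.7
480 -140 123.3
550 -140 124.4
400 -200 123.8
480 -200 123.2
550 -200 123.7
```

View pics/w30.png

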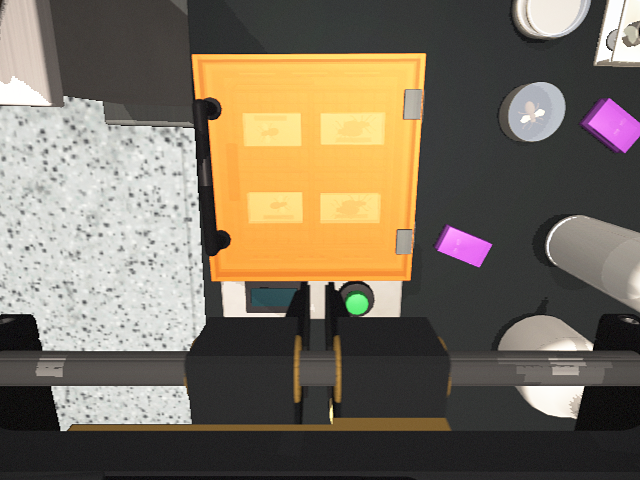

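View pics/s8c.png

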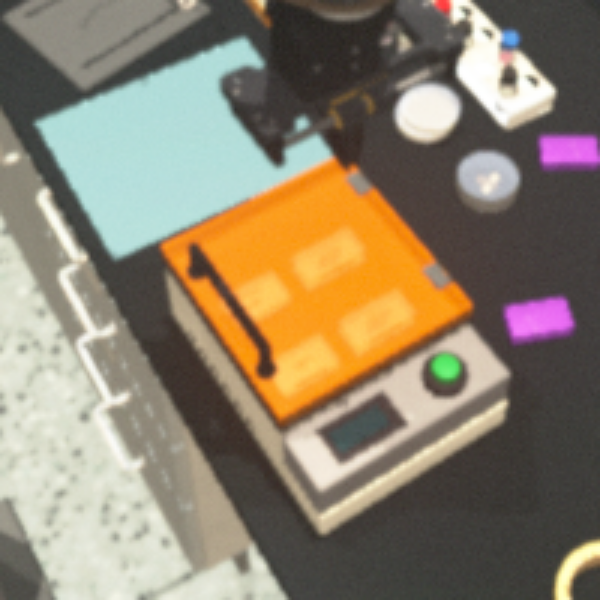

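```bash
python3 -c "
from h import *
p,d,c=cam('wrist')
cv2.imwrite('pics/btn.png',cv2.resize(p[270:325,320:400],(800,550),interpolation=cv2.INTER_CUBIC))
v,u=np.mgrid[0:480,0:640]; T=np.array(c['T'])
X=np.stack([(u-c['cx'])/c['fx']*d,(v-c['cy'])/c['fy']*d,d],-1)@T[:3,:3].T+T[:3,3]
h=cv2.cvtColor(p,cv2.COLOR_BGR2HSV); gm=(h[...,0]>45)&(h[...,0]<80)&(h[...,1]>120)&(abs(X[...,0]-522)<25)&(abs(X[...,1]+356)<25)&(abs(X[...,2]-110)<15)
t=gm&(X[...,2]>109); print(np.percentile(X[gm][:,2],[5,25,50,75,95]).round(1)); print('topface bounds',np.percentile(X[t],[2,50,98],axis=0).round(1).tolist())
r=np.hypot(X[...,0]-522.7,X[...,1]+356.3); b=(r>14)&(r<19)&(v<318)&(abs(X[...,2]-105)<15); print('bezel z',np.percentile(X[b][:,2],[10,50,90]).round(1))
"; python3 go.py 522.7 -356.3 205 91.85
```

```text
[104.6 111.  112.  112.7 113.6]
topface bounds [[512.2, -369.2, 109.6], [524.0, -358.2, 112.2], [534.7, -346.4, 113.9]]
bezel z [ 96.7 102.2 103.3]
turn -0.001 shift cm -9.87 4.17 20.03 q6 end -0.63
```

```bash
python3 -m inch '{"hand":[0,0,0,0,0,0,0,0,0],"delta_pos":[[-3,1,0],[-3,2,0],[-3,1.23,2],[-0.99,0,4],[0,0,4],[0,0,4],[0,0,4],[0,0,2],[0,0,0]],"turn":[0,0,0,0,0,0,0,0,0]}';python3 go.py 523.3 -357.5 190 91.85; python3 -c "
from h import *
cam('wrist','w31.png')"
```

```text
t: 75.95
eef_pos: [522.8, -358.1, 202.7]
tcp_rot: [-3.138, 0.002, 1.602]
ft_force: [-0.1, 0.3, -0.4]
opening: 0.005
turn -0.001 shift cm 0.06 0.05 1.27 q6 end -0.63
```

View pics/w31.png

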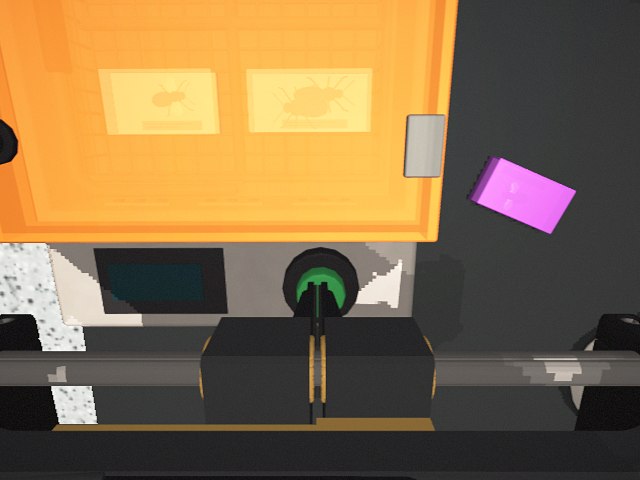

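The closed fingers stand right over the button, so I press.

```bash
python3 -m inch '{"hand":[0,0,0,0],"delta_pos":[[0.06,0.05,0.7],[0,0,0.5],[0,0,0.3],[0,0,0]],"turn":[0,0,0,0]}';python3 -m inch '{"hand":[0,0,0],"delta_pos":[[0,0,0.2],[0,0,0.2],[0,0,0]],"turn":[0,0,0]}'
```

```text
t: 76.4
eef_pos: [524.1, -358.1, 190.8]
tcp_rot: [3.141, 0.006, 1.602]
ft_force: [0.1, -0.0, 0.9]
opening: 0.006
t: 76.7
eef_pos: [524.2, -358.2, 186.7]
tcp_rot: [3.141, 0.006, 1.602]
ft_force: [-0.9, 0.1, 3.1]
opening: 0.004
```

```bash
python3 -m inch '{"hand":[0,0,0],"delta_pos":[[0,0,0.15],[0,0,0.15],[0,0,0]],"turn":[0,0,0]}';python3 -m inch '{"hand":[0,0,0],"delta_pos":[[0,0,0.1],[0,0,0.1],[0,0,0]],"turn":[0,0,0]}'
```

```text
t: 77.0
eef_pos: [524.2, -358.2, 184.8]
tcp_rot: [3.141, 0.006, 1.602]
ft_force: [-2.5, 2.2, 11.3]
opening: 0.003
t: 77.3
eef_pos: [524.2, -358.2, 184.4]
tcp_rot: [3.14, 0.007, 1.602]
ft_force: [-5.7, 6.6, 27.3]
opening: 0.006
```

Bottomed out: 27 N with the position stalled, after about 6 mm of travel. I let go, rise clear and do the final look.

```bash
python3 -m inch '{"hand":[0,0,0,0,0,0,0,0,0,0,0],"delta_pos":[[0,0,-0.5],[0,0,-1],[0,0,-3],[0,0,-4],[0,0,-4],[0,0,-4],[0,0,-4],[3,-2,0],[3,-2,0],[2,-1,0],[0,0,0]],"turn":[0,0,0,0,0,0,0,0,0,0,0]}'; python3 -c "
from h import *
st();p,d,c=cam('wrist','w32.png');cam('top','top1.png');cam('scene','s9.png')
v,u=np.mgrid[0:480,0:640]; T=np.array(c['T'])
X=np.stack([(u-c['cx'])/c['fx']*d,(v-c['cy'])/c['fy']*d,d],-1)@T[:3,:3].T+T[:3,3]
for y in (-140,-200):
  for x in (400,480,550):
    a=px(c,[x,y,124]); print(x,y,pt(c,d,*a)[2].round(1) if 0<=a[1]<310 and 0<=a[0]<640 else None)
a=cv2.imread('pics/top1.png')[170:350,160:460];cv2.imwrite('pics/top1c.png',cv2.resize(a,(800,480),interpolation=cv2.INTER_CUBIC))"
```

```text
t: 78.4
eef_pos: [470.4, -276.7, 386.9]
tcp_rot: [3.142, 0.006, 1.603]
ft_force: [0.3, -0.6, 0.1]
opening: 0.002
{'t': 78.4, 'joints': [-0.651, 0.29, 1.62, -0.005, 1.227, -0.682], 'eef_pos': [470.383, -276.718, 386.942], 'tcp_rot': [3.142, 0.006, 1.603], 'ft_force': [0.26, -0.567, 0.061], 'opening': 0.002}
400 -140 123.5
480 -140 123.3
550 -140 122.8
400 -200 123.9
480 -200 123.5
550 -200 123.0
```

View pics/w32.png

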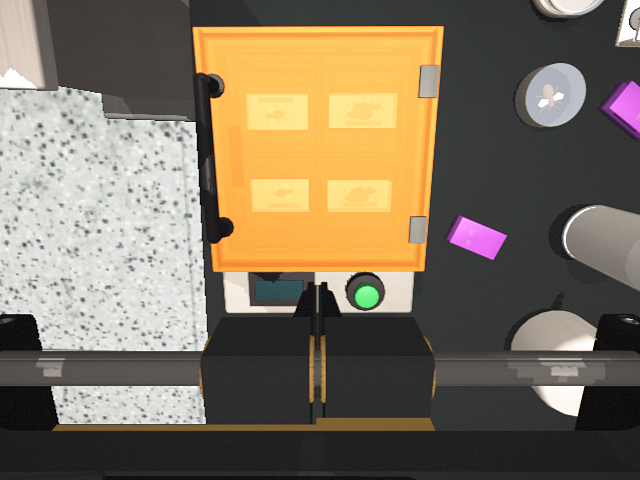

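View pics/s9.png

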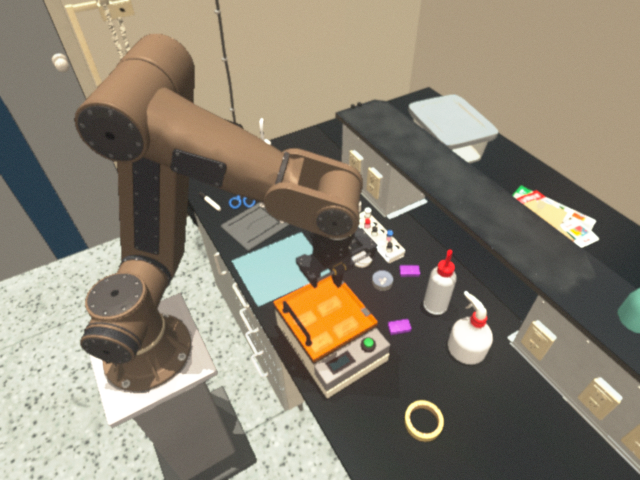

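The cover is flat shut, the four blocks lie apart under it, the mat is empty and the robot is clear. Handing in.

```bash
python3 -c "
from h import *
print(ticket.job_done())"
```

```text
the job is handed in; nothing more can be done
None
```

The job is done and handed in at about 79 s of the 210 s. The hand-in reports no verdict.

**What I did:**
- I raised the cover to about 1.6 rad.
- I lifted the basket 63 mm, so it cleared the prong tips, drew it out to the front and set it level on the chamber floor. The bail folded down at the front.
- I laid all four blocks in the basket, one per bay. The last one had been knocked about 5 cm aside on the mat, so I measured it again before picking it up.
- I lowered the cover in the grip all the way to its seat and released it.
- I pressed the button until it bottomed out, about 6 mm down, and let go.

**Last checks:**
- **Cover:** its top reads 123–124 mm all over, so it is fully shut.
- **Blocks:** measured before I closed the cover, their tops were at about 65 and 70 mm, so they lie flat. They are insect side up and not touching, and they still show apart through the cover.
- **Bench:** the mat is empty. I touched none of the bystanders. The final pictures show those in view unmoved; the tweezers were hidden by the arm.
- **Robot:** it stands clear and touches nothing.

No check failed. The highest force I read was about 29 N, on the fingers while opening the cover; pressing the button reached about 29 N at the end of its travel.

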